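Sort loaded from empty drive sleds by weight and dock them

ROBOT

A 7-joint arm with a two-finger parallel gripper is mounted at the origin on the work surface. World frame = base frame: x ahead of the robot, y to its left, z up, the work surface at z = 0. Lengths are in m, angles in degrees, forces in N, time in s.
With the tool pointing down it reaches from about 0.425 to 0.925 m from the base axis. Payload 6.8 kg.
Tool frame: the origin (TCP) lies between the finger pads; the fingertips stand 14 mm ahead of it and the grasp point (between the pads) lies 5 mm behind it (bot.tip_reach is the z of the fingertips in the tool frame, in m); z points along the fingers, y is the line along which they close (so a half turn about z gives the same grasp; the last joint's range is limited). The gripper opens to 85 mm and grips with 20 to 120 N. Pads are 22 mm wide; open, the fingers measure 114 mm over their backs; the gripper's body (76 mm by 85 mm) begins 54 mm behind the grasp point. The pads swing forward as they close: fully open they stand 13 mm farther back than shut.
Start: joints at [-77.527, 27.33, 1.283, 89.118, -0.659, 63.558, -4.761], TCP at [0.216, 0.64, 0.245] pointing down, gripper open.
Joint ranges: [-169.35, 169.35], [-19.33, 120.38], [-80.79, 83.38], [13.8, 139.57], [-78.32, 258.32], [9.67, 109.79], [-169.56, 169.56]. Speed limits (degrees/s): [136.94, 136.94, 180, 180, 180, 180, 180].

INTERFACE

Orientations are given as [roll, pitch, yaw] about the fixed x, y, z axes, in that order (R = Rz(yaw) Ry(pitch) Rx(roll)).
In Python, from cell import bot, imaging gives the robot as it stands.
- The arm moves only by the shell command python3 -m inch 'ROWS' [FORCE]. ROWS is JSON, a list of rows, each a list of 5 numbers: the shift along the tool's x, y, z in cm, then the turn about the tool's z in degrees, then the opening, from -1 (shut) to 1 (fully open). A call has 1 to 8 rows; each row shifts and turns the commanded pose from where the row before left it, along the tool's axes as they then stand; what a row does not reach is not made up. A row lasts 1/8 s, in which the tool goes at most 62.5 mm and 10.7 degrees, less where a joint would pass 70% of its speed; a pose out of reach is approached as far as the arm can. A call with a gripper value outside its range is refused whole. The fingers move at their own pace and stop on an object; FORCE is the grip in N (left out, the last holds). Time passes only in rows, so rows that do not move let the fingers close. It gives the time, the measured TCP pose, the force, the opening and the grip force at its end, in the units of the state.
- bot.state(): the state, without advancing time (a new reading comes with each control period).
- imaging.grab_frame(name): name is "scene" or "top"; returns (picture, depth): 400x640x3 uint8, red, green, blue; 400x640 float32, m along the optical axis (not along the pixel's ray), 0 where there is no reading.
- imaging.get_calibration(name): a dict with "mtx" (3x3 intrinsics, pixels), "pose" (4x4, takes a point from camera to world coordinates). Camera axes: x right, y down, z forward; pixel columns grow to the right and rows downward; lengths in m; the calibration is good to about 2 mm. A picture is of the moment at which its call begins. get_calibration takes no time and is no camera call.
- bot.close_job(): hands the job in; it is judged then, once.
The state is a dict: "time": time; "q": joint angles; "qvel": joint speeds; "tau": joint torques, N m; "position": TCP position; "eef_rot": TCP orientation; "ft_force": force on the tool from outside, world axes, zero at the start; "torque": the same for the moment, N m; "finger_gap": opening from 0.0 (shut) to 1.0 (fully open); "grasp_force": force on a finger pad.
Only numpy, scipy, OpenCV 4.12 (cv2) and the standard library are available. Lean on these libraries where they do the work, as an engineer would, in place of code of your own. Each camera call takes 0.05 s, during which the arm holds its last target. There are 200 camera calls.

TASK

The drive sleds on the desk look alike, but some hold a drive and some are empty shells: lift each to feel which it is. Slide every loaded sled fully home against the stop in a bay of the dock, one per bay, and lay every empty one flat in the white tray. When all are sorted, swing the dock's small locking lever fully over to the back, then press its power button fully down and let go; leave the stapler where it lies.

Things in the scene. Friction and masses are not known exactly. Their poses are not given: they have to be found in the camera images.
- sledP: black drive sled lying flat, 4 or 5 present, all look alike: plate 100 (x) x 62 (y) x 14 with a grey upright grip fin on its rear half, 14 thick (y), x = -44 to -12, z = 14 to 41. Origin: centre of underside; +x to the front edge (brass strip on top), which enters the dock; z up. Weighs 270-380 g with a drive inside, 90-130 g empty; balances at x = -15. At most 3 loaded, 2 empty
- sledQ: black drive sled lying flat, 4 or 5 present, all look alike: plate 100 (x) x 62 (y) x 14 with a grey upright grip fin on its rear half, 14 thick (y), x = -44 to -12, z = 14 to 41. Origin: centre of underside; +x to the front edge (brass strip on top), which enters the dock; z up. Weighs 270-380 g with a drive inside, 90-130 g empty; balances at x = -15. At most 3 loaded, 2 empty
- sledR: black drive sled lying flat, 4 or 5 present, all look alike: plate 100 (x) x 62 (y) x 14 with a grey upright grip fin on its rear half, 14 thick (y), x = -44 to -12, z = 14 to 41. Origin: centre of underside; +x to the front edge (brass strip on top), which enters the dock; z up. Weighs 270-380 g with a drive inside, 90-130 g empty; balances at x = -15. At most 3 loaded, 2 empty
- sledS: black drive sled lying flat, 4 or 5 present, all look alike: plate 100 (x) x 62 (y) x 14 with a grey upright grip fin on its rear half, 14 thick (y), x = -44 to -12, z = 14 to 41. Origin: centre of underside; +x to the front edge (brass strip on top), which enters the dock; z up. Weighs 270-380 g with a drive inside, 90-130 g empty; balances at x = -15. At most 3 loaded, 2 empty
- sledT: black drive sled lying flat, 4 or 5 present, all look alike: plate 100 (x) x 62 (y) x 14 with a grey upright grip fin on its rear half, 14 thick (y), x = -44 to -12, z = 14 to 41. Origin: centre of underside; +x to the front edge (brass strip on top), which enters the dock; z up. Weighs 270-380 g with a drive inside, 90-130 g empty; balances at x = -15. At most 3 loaded, 2 empty
- dock: grey 3-bay dock, fixed, 90 (x) x 255 (y) x 32.5 high. Origin: centre of underside; +x points into the bays, z up. Mouths at x = -45, bays at y = -80, 0, 80, straight along x: opening 65 wide, z = 6 (bay floor) to 24.5 (roof). The 15 thick bay walls end in pointed prows reaching x = -52.5, leading a sled in; a 6 high sill runs on before the mouths to x = -85. A sled at home sticks out 41 to 55
- stop1: hard stop hidden under the roof at the back of the dock's bay at y = -80; its depth differs from bay to bay (45 to 59 behind the mouth). Origin: bottom centre of its front face, on the bay floor; axes as the dock's. A sled is home when its front edge bears on this face (sled origin 50 before it in x)
- stop2: hard stop hidden under the roof at the back of the dock's bay at y = 0; its depth differs from bay to bay (45 to 59 behind the mouth). Origin: bottom centre of its front face, on the bay floor; axes as the dock's. A sled is home when its front edge bears on this face (sled origin 50 before it in x)
- stop3: hard stop hidden under the roof at the back of the dock's bay at y = 80; its depth differs from bay to bay (45 to 59 behind the mouth). Origin: bottom centre of its front face, on the bay floor; axes as the dock's. A sled is home when its front edge bears on this face (sled origin 50 before it in x)
- tray: shallow open white tray fixed on the desk, 168 (x) x 158 (y), walls 4 thick and 18 high, floor 4 thick; holds two sleds side by side. Origin: centre of its underside, z up.
- lock (a joint): angle of the dock's locking lever in rad: 0 leaning out over the mouths (unlocked), 1.0 swung over to the back (locked); stays where it is left; starts at 0 to 0.2.
- lock_tip (a point): centre of the lever's black ball, 18 in diameter; the lever is 35 long on a pivot 44.5 above the desk at the dock's x = 0, y = -40, and swings along the dock's x; about 2 N at the ball, pushed towards the dock's +x, moves it. Its block is 44 (x) x 24 (y), top 46.5 above the desk.
- power (a joint): travel in m of the dock's power button: 0 released, 0.006 fully down; springs back when let go; fully down takes 5 N.
- power_top (a point): centre of the top face of the power button, a round grey button 26 in diameter on the dock's roof, pressed straight down.
- stapler: blue desk stapler lying near the sleds, 110 long (x) x 34 x 36 high; bystander. Origin: centre of its underside.

How it is judged:
By the outcome, as a careful person would: the job done as asked, in the order asked, and still so for the second after the job is handed in, with the robot touching nothing.
Of sledP, sledQ, sledR, sledS, sledT only 4 to 5 are there at a start; the rules pass over those that are not, and their reading is None.
At some moment in a run one of sledP, sledQ, sledR, sledS, sledT may be knocked a few centimetres aside while the robot is not near it.
Once in a run the grip may slacken for a moment while it holds something.
It also fails if it takes over 208 s, if anything falls off the work surface, if the arm or the gripper's body presses on something with over 40 N, if the wrist force passes 120 N, or if a joint passes its speed limit or range.

## Working session

There is one attempt and no reset: what is moved stays moved. The work goes in short steps, Python scripts to look and compute and a shell command to move; the robot and the scene stay as the last step left them, time stands still between calls to the robot, and variables do not carry over. Pictures are saved under pics/ and viewed, at most 14 in all, crops included, and the job is handed in when it is done.

```bash
mkdir -p pics
cat > h.py <<'E'
import numpy as np, cv2
from cell import bot, imaging
def grab(n):
    im,d=imaging.grab_frame(n); return im,d,imaging.get_calibration(n)
def cloud(d,c):
    K,T=np.array(c["mtx"]),np.array(c["pose"])
    v,u=np.mgrid[:d.shape[0],:d.shape[1]]
    p=np.stack([(u-K[0,2])/K[0,0]*d,(v-K[1,2])/K[1,1]*d,d],-1)
    return p@T[:3,:3].T+T[:3,3]
def save(im,n): cv2.imwrite(f"pics/{n}.png",im[:,:,::-1])
E
python3 - <<'E'
from h import *
for n in("top","scene"):
    im,d,c=grab(n); save(im,n+"0"); np.savez(n+"0.npz",im=im,d=d)
    print(np.round(c["mtx"],1),np.round(c["pose"],3),(d>0).mean())
print({k:np.round(v,3) for k,v in bot.state().items()})
E
```

```text
[[372.7   0.  317.8]
 [  0.  372.7 204.1]
 [  0.    0.    1. ]] [[-6.900e-02 -9.770e-01  2.030e-01  3.780e-01]
 [-9.980e-01  6.700e-02 -1.500e-02  1.100e-02]
 [ 1.000e-03 -2.040e-01 -9.790e-01  1.104e+00]
 [ 0.000e+00  0.000e+00  0.000e+00  1.000e+00]] 0.99591796875
[[452.    0.  312.6]
 [  0.  452.  206.1]
 [  0.    0.    1. ]] [[ 0.576  0.642 -0.505  1.157]
 [ 0.817 -0.449  0.361 -0.416]
 [ 0.005 -0.621 -0.784  0.96 ]
 [ 0.     0.     0.     1.   ]] 0.99613671875
{'time': np.float64(0.1), 'q': array([-77.525,  27.37 ,   1.278,  89.172,  -0.659,  63.556,  -4.762]), 'qvel': array([ 0.01 , -0.102,  0.071, -0.188, -0.062,  0.003, -0.033]), 'tau': array([ 4.0000e-03, -5.9776e+01,  1.6140e+00, -2.8196e+01,  1.3000e-02,
        5.0000e-03, -0.0000e+00]), 'position': array([0.216, 0.639, 0.244]), 'eef_rot': array([-1.79908e+02,  6.00000e-03,  1.61333e+02]), 'ft_force': array([0.361, 0.807, 0.378]), 'torque': array([-0.012,  0.025, -0.028]), 'grasp_force': np.float64(0.0), 'finger_gap': np.float64(1.0)}
```

View pics/top0.png

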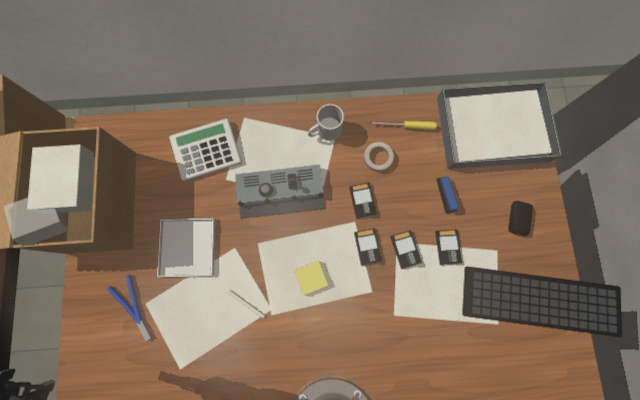

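View pics/scene0.png

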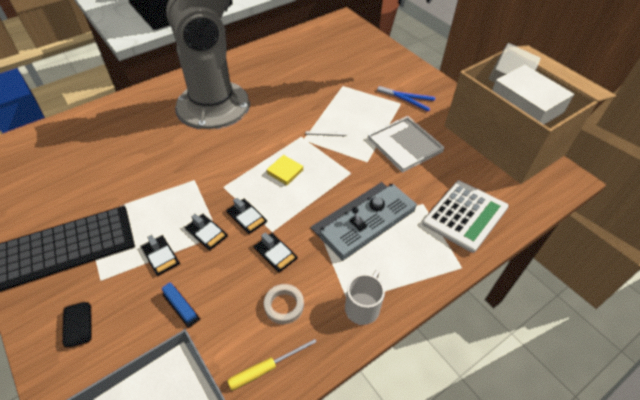

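The top view shows four sleds near (363,200), (368,247), (405,250) and (448,247), brass strips pointing up. The dock is at (280,190) with its mouths facing down, the tray at (187,247) and the stapler at (448,195). The scene view agrees. Next I'll zoom in.

Run:
```python
from h import *
a=np.load("top0.npz"); b=np.load("scene0.npz")
c1=cv2.resize(a["im"][155:275,230:470],None,fx=3.3,fy=3.3,interpolation=cv2.INTER_CUBIC)[:400]
save(c1,"crop_top")
c2=cv2.resize(b["im"][170:290,130:430],None,fx=2.66,fy=2.66,interpolation=cv2.INTER_CUBIC)
save(c2,"crop_sc")
for n,f in(("top",a),("scene",b)):
    P=cloud(f["d"],imaging.get_calibration(n))
    hsv=cv2.cvtColor(f["im"],cv2.COLOR_RGB2HSV)
    z=P[...,2]
    print(n,"desk z pct",np.percentile(z[(abs(P[...,0]-.55)<.2)&(abs(P[...,1])<.3)],[5,25,50,75,95]).round(4))
    m=cv2.inRange(hsv,(8,140,150),(28,255,255))
    k,l,s,ce=cv2.connectedComponentsWithStats(m)
    for i in range(1,k):
        if s[i,4]>8: print(s[i],ce[i].round(1),P[l==i].mean(0).round(4), f["im"][l==i].mean(0).round())
```

```text
top desk z pct [-0.0047 -0.0024 -0.0005  0.0078  0.0394]
[404 121  32   7 147] [419.8 124.1] [ 0.8337 -0.3388  0.0209] [189. 170.  84.]
scene desk z pct [-0.002   0.      0.0018  0.0104  0.0342]
[  227     8   229   114 11478] [339.   60.4] [0.037  0.4929 0.0037] [175. 118.  76.]
[    0    69   605   331 71368] [221.2 250.9] [ 0.4944 -0.2271  0.0044] [176. 119.  76.]
[268 156  35  28 522] [285.1 168.9] [0.4014 0.0271 0.027 ] [235. 223.  83.]
[248 218  15  12  57] [255.3 223.6] [ 0.5094 -0.1357  0.0148] [204. 158.  84.]
[208 233  16  13  65] [215.8 238.9] [ 0.4932 -0.2415  0.0145] [204. 158.  85.]
[278 255  16  13  72] [285.7 260.8] [ 0.6486 -0.1325  0.015 ] [206. 160.  85.]
[157 260  18  11  73] [165.8 265. ] [ 0.4923 -0.3759  0.0149] [205. 159.  85.]
[273 297  15  15 163] [280.4 304.8] [ 0.733  -0.2029  0.0008] [187. 126.  81.]
```

View pics/crop_top.png

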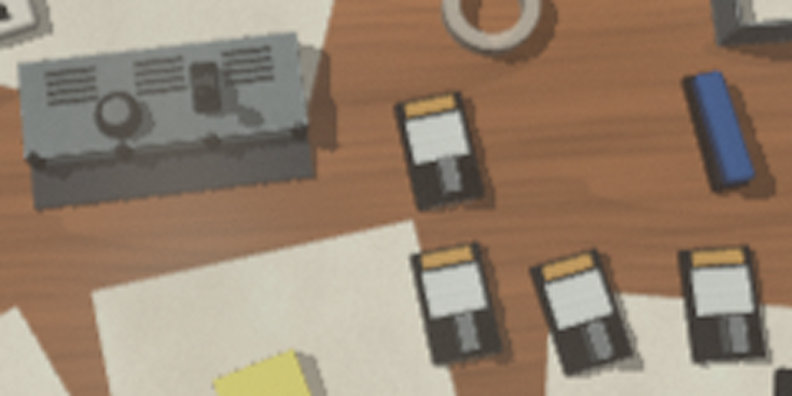

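View pics/crop_sc.png

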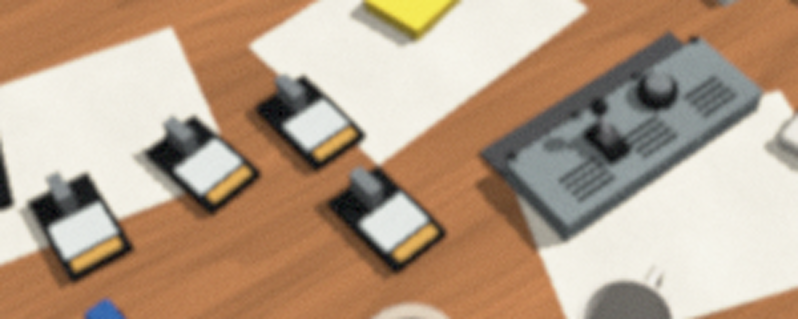

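The crops show the dock roof, the dark button cap at top-crop (120,115), and the lever at (205,85) leaning towards the mouths. Each sled has its brass strip on the +x side and its fin at the rear. Now the measurements.

```bash
cat >> h.py <<'E'
def rays(uv,n,z):
    c=imaging.get_calibration(n);K,T=np.array(c["mtx"]),np.array(c["pose"])
    uv=np.atleast_2d(uv).astype(float)
    d=np.c_[(uv[:,0]-K[0,2])/K[0,0],(uv[:,1]-K[1,2])/K[1,1],np.ones(len(uv))]@T[:3,:3].T
    return (T[:3,3]+d*((z-T[2,3])/d[:,2])[:,None])[:,:2]
def sleds(im,d,n):
    """brass strip centre (z=14) and fin top centre by depth -> list (origin xy, yaw)"""
    P=cloud(d,imaging.get_calibration(n)); hsv=cv2.cvtColor(im,cv2.COLOR_RGB2HSV)
    m=cv2.inRange(hsv,(12,120,120),(25,255,255)) & ~cv2.inRange(hsv,(0,0,0),(255,1,255))
    r,g,b=[im[...,i].astype(int) for i in range(3)]
    m=((r-b>80)&(g-b>48)&(r-g<70)&(r>140)&(r-g>15)).astype(np.uint8)
    k,l,s,ce=cv2.connectedComponentsWithStats(m); out=[]
    for i in range(1,k):
        if not 25<s[i,4]<110: continue
        v,u=np.nonzero(l==i); zb=np.median(P[v,u,2]); q=rays(np.c_[u,v],n,.0145 if zb<.018 else zb)
        c=q.mean(0)
        if np.ptp(q,0).max()>.07: continue
        near=(np.hypot(P[...,0]-c[0],P[...,1]-c[1])<.105)&(P[...,2]>zb+.022)&(P[...,2]<zb+.034)
        kk,ll,ss,_=cv2.connectedComponentsWithStats(near.astype(np.uint8))
        best=None
        for j in range(1,kk):
            f=P[ll==j][:,:2].mean(0); D=np.linalg.norm(c-f)
            if ss[j,4]>8 and .06<D<.085 and (best is None or ss[j,4]>best[1]): best=(f,ss[j,4],D)
        if best is None: print("no fin",n,c.round(4),zb); continue
        f=best[0]; a=c-f; yaw=np.arctan2(a[1],a[0]); e=a/best[2]
        o=f+.028*e
        out.append((o,np.degrees(yaw),best[2],zb,s[i,4],c,f))
    return out
def show(n):
    im,d,_=grab(n); L=sleds(im,d,n)
    for o,y,D,zb,a,c,f in sorted(L,key=lambda t:-t[0][1]): print(n,"o",o.round(4),"yaw %.1f D %.4f zb %.4f"%(y,D,zb),a,"fin",f.round(4))
    return im,d
E
python3 - <<'E'
from h import *
show("top"); show("scene")
for n in("top","scene"):
    f=np.load(n+"0.npz"); P=cloud(f["d"],imaging.get_calibration(n)); im=f["im"]
    R=(P[...,0]>.5)&(P[...,0]<.75)&(P[...,1]>-.07)&(P[...,1]<.28)
    m=(R&(P[...,2]>.024)).astype(np.uint8); m=cv2.morphologyEx(m,cv2.MORPH_OPEN,np.ones((3,3)))
    k,l,s,ce=cv2.connectedComponentsWithStats(m); i=1+s[1:,4].argmax(); M=l==i
    print(n,"roof",cv2.minAreaRect(P[M][:,:2].astype(np.float32)*1000),np.median(P[M][:,2]))
    hi=(M&(P[...,2]>.0375)).astype(np.uint8)
    k,l,s,ce=cv2.connectedComponentsWithStats(hi)
    for j in range(1,k):
        if s[j,4]>5: q=P[l==j]; print("  hi",s[j],q.mean(0).round(4),q.min(0).round(4),q.max(0).round(4),ce[j].round(1))
    R=(P[...,0]>.35)&(P[...,0]<.62)&(P[...,1]>.25)&(P[...,1]<.5)&(P[...,2]>.009)&(P[...,2]<.03)
    k,l,s,ce=cv2.connectedComponentsWithStats(R.astype(np.uint8)); i=1+s[1:,4].argmax()
    print("  tray",cv2.minAreaRect(P[l==i][:,:2].astype(np.float32)*1000),s[i,4])
    r,g,b=[im[...,i].astype(int) for i in range(3)]
    m=((b-r>40)&(b>70)&(P[...,1]<-.2)&(P[...,0]<.8)&(P[...,0]>.5))
    print("  stapler",cv2.minAreaRect(P[m][:,:2].astype(np.float32)*1000))
E
```

```text
top o [ 0.6064 -0.1397] yaw 7.3 D 0.0703 zb 0.0129 37 fin [ 0.5786 -0.1432]
top o [ 0.4675 -0.1414] yaw 7.0 D 0.0701 zb 0.0129 36 fin [ 0.4397 -0.1448]
top o [ 0.4527 -0.2519] yaw 11.6 D 0.0694 zb 0.0126 42 fin [ 0.4253 -0.2576]
top o [ 0.5462 -0.3909] yaw 166.2 D 0.0831 zb 0.0128 41 fin [ 0.5734 -0.3976]
no fin scene [0.2889 0.1028] 8.973387021821155e-05
no fin scene [0.2866 0.034 ] -0.000602138713449385
scene o [ 0.6093 -0.139 ] yaw 9.3 D 0.0673 zb 0.0149 85 fin [ 0.5816 -0.1435]
scene o [ 0.554  -0.1402] yaw 173.3 D 0.0736 zb 0.0146 67 fin [ 0.5818 -0.1435]
scene o [ 0.455  -0.2506] yaw 13.5 D 0.0669 zb 0.0149 76 fin [ 0.4278 -0.2572]
scene o [ 0.4532 -0.3764] yaw 0.4 D 0.0667 zb 0.0149 84 fin [ 0.4252 -0.3766]
top roof ((667.7327270507812, 107.90501403808594), (96.18891143798828, 255.31866455078125), 3.008451223373413) 0.031109453409585486
  hi [287 174  10  16 122] [0.6689 0.0673 0.0545] [0.6479 0.0554 0.0381] [0.6951 0.0806 0.0844] [291.5 181.2]
  hi [258 183  15  14 154] [0.6509 0.146  0.0463] [0.632  0.1263 0.0381] [0.6723 0.1676 0.0573] [265.1 189.6]
  tray ((502.52850341796875, 388.5495300292969), (159.3055419921875, 168.0598602294922), 87.5917739868164) 385
  stapler ((607.70361328125, -394.0732421875), (98.97254180908203, 23.49136734008789), 6.78192663192749)
scene roof ((669.5049438476562, 108.93421173095703), (98.491455078125, 259.5821228027344), 3.0168192386627197) 0.03359391633352832
  hi [369 197  16  14 175] [0.6575 0.1437 0.0481] [0.6349 0.127  0.0377] [0.6747 0.1693 0.0597] [376.6 203.9]
  hi [349 208  19  24 213] [0.6745 0.066  0.055 ] [0.6501 0.0554 0.0381] [0.6979 0.0813 0.0877] [357.4 220.4]
  tray ((505.2688903808594, 389.0708923339844), (162.51248168945312, 173.67442321777344), 87.84329223632812) 509
  stapler ((607.700439453125, -391.7933044433594), (105.75907897949219, 29.43927574157715), 7.0929412841796875)
```

```bash
python3 - <<'E'
s=open("h.py").read()
s=s.replace("ss[j,4]>8 and .06<D<.085 and (best is None or ss[j,4]>best[1])","ss[j,4]>8 and .06<D<.08 and (best is None or abs(D-.069)<abs(best[2]-.069))")
s+='''
def plan(x,y,z,yaw):
    """shift (cm, tool axes as they stand) and turn to a tool-down pose; half turn is free"""
    st=bot.state(); p=np.array(st["position"]); w=st["eef_rot"][2]; a=np.radians(w)
    d=(np.array([x,y,z])-p)*100
    t=(w-yaw+90)%180-90
    print("t %.2f pos"%st["time"],p.round(4),"yaw %.1f"%w,"F",np.round(st["ft_force"],2),"gap %.3f gf %.1f"%(st["finger_gap"],st["grasp_force"]))
    print("  shift cm %.2f %.2f %.2f turn %.1f"%(d[0]*np.cos(a)+d[1]*np.sin(a),d[0]*np.sin(a)-d[1]*np.cos(a),-d[2],t))
'''
open("h.py","w").write(s)
E
python3 -c "
from h import *
show('top'); show('scene'); plan(.584,-.1425,.16,8)"
```

```text
top o [ 0.6065 -0.1398] yaw 7.1 D 0.0704 zb 0.0129 38 fin [ 0.5787 -0.1433]
top o [ 0.5507 -0.1404] yaw 174.3 D 0.0696 zb 0.0119 36 fin [ 0.5785 -0.1432]
top o [ 0.4524 -0.2519] yaw 12.1 D 0.0697 zb 0.0127 41 fin [ 0.4251 -0.2577]
top o [ 0.4503 -0.3771] yaw -0.8 D 0.0704 zb 0.0129 41 fin [ 0.4223 -0.3767]
no fin scene [0.2868 0.1128] 0.0003024776235672766
no fin scene [0.2872 0.0287] 7.94808551489723e-05
scene o [ 0.6094 -0.1388] yaw 9.2 D 0.0670 zb 0.0153 84 fin [ 0.5818 -0.1433]
scene o [ 0.4704 -0.1406] yaw 9.0 D 0.0668 zb 0.0150 68 fin [ 0.4427 -0.145 ]
scene o [ 0.4554 -0.2507] yaw 13.8 D 0.0665 zb 0.0152 77 fin [ 0.4282 -0.2573]
scene o [ 0.8076 -0.3409] yaw -179.3 D 0.0764 zb 0.0007 92 fin [ 0.8356 -0.3405]
scene o [ 0.4529 -0.3765] yaw -0.1 D 0.0671 zb 0.0149 86 fin [ 0.4249 -0.3764]
t 0.30 pos [0.216  0.6393 0.245 ] yaw 161.3 F [-0.22  0.14 -0.32] gap 0.999 gf 0.0
  shift cm -59.89 -62.29 8.50 turn -26.7
```

```bash
A='x'; python3 -m inch '[[-3.7,-3.9,0,0,0.2],[-3.7,-3.9,0,0,0.2],[-3.7,-3.9,0,0,0.2],[-3.7,-3.9,0,0,0.2],[-3.7,-3.9,0,0,0.2],[-3.7,-3.9,0,0,0.2],[-3.7,-3.9,0,0,0.2],[-3.7,-3.9,0,0,0.2]]' 30; python3 -m inch '[[-3.7,-3.9,0,0,0.2],[-3.7,-3.9,0,0,0.2],[-3.7,-3.9,0,0,0.2],[-3.7,-3.9,0,0,0.2],[-3.7,-3.9,0,0,0.2],[-3.7,-3.9,0,0,0.2],[-3.7,-3.9,0,0,0.2],[-3.7,-3.9,0,0,0.2]]'; python3 -m inch '[[0,0,4,-9,0],[0,0,4.5,-9,0],[0,0,0,-8.7,0],[0,0,0,0,0],[0,0,0,0,0]]'
python3 -c "
from h import *
show('top'); show('scene'); plan(.584,-.1425,.06,8)"
```

```text
time: 1.3
position: [0.3972, 0.2476, 0.2456]
eef_rot: [180.0, 0.0, 161.3]
ft_force: [-0.2, 0.3, 0.4]
finger_gap: 0.598
grasp_force: 0.0
time: 2.3
position: [0.5779, -0.1425, 0.2454]
eef_rot: [180.0, 0.0, 161.4]
ft_force: [0.8, 1.0, 1.1]
finger_gap: 0.599
grasp_force: 0.0
time: 2.92
position: [0.5777, -0.1413, 0.161]
eef_rot: [-180.0, 0.1, -172.1]
ft_force: [-0.1, 0.6, -0.3]
finger_gap: 0.497
grasp_force: 0.0
no fin top [ 0.6477 -0.127 ] 0.012784587860354746
no fin scene [0.2874 0.1121] 0.0007849378445963229
no fin scene [0.4264 0.0384] 0.016892048190092324
scene o [ 0.6093 -0.1388] yaw 9.0 D 0.0672 zb 0.0149 84 fin [ 0.5817 -0.1432]
scene o [ 0.4679 -0.1437] yaw 12.8 D 0.0696 zb 0.0152 68 fin [ 0.4406 -0.1499]
scene o [ 0.7508 -0.1707] yaw 74.1 D 0.0634 zb 0.0016 31 fin [ 0.7431 -0.1976]
scene o [ 0.4552 -0.2502] yaw 14.5 D 0.0664 zb 0.0147 72 fin [ 0.4281 -0.2572]
t 3.02 pos [ 0.5777 -0.1412  0.161 ] yaw -172.1 F [-0.26 -0.14 -0.26] gap 0.494 gf 0.0
  shift cm -0.61 -0.22 10.10 turn -0.1
```

```bash
python3 -m inch '[[-0.3,-0.1,2,0,0],[-0.3,-0.1,4,0,0],[0,0,4,0,0],[0,0,2.9,0,0],[0,0,0,0,0],[0,0,0,0,-1],[0,0,0,0,-1],[0,0,0,0,-1]]' 50; python3 -m inch '[[0,0,0,0,-1],[0,0,0,0,-1],[0,0,-1,0,-1],[0,0,-3,0,-1],[0,0,-3,0,-1],[0,0,-1,0,-1],[0,0,0,0,-1],[0,0,0,0,-1]]'; for i in 1 2 3 4 5 6; do python3 -m inch '[[0,0,0,0,-1]]' | grep ft; done
python3 -c "
from h import *
im,d=show('scene');save(im,'s1'); plan(.584,-.1425,.06,8);print(bot.state()['torque'])"
```

```text
time: 4.03
position: [0.5832, -0.1422, 0.0314]
eef_rot: [180.0, 0.0, -172.0]
ft_force: [-0.2, -0.2, -1.2]
finger_gap: 0.152
grasp_force: 50.0
time: 5.03
position: [0.5825, -0.142, 0.1101]
eef_rot: [180.0, -0.1, -172.0]
ft_force: [0.0, -0.3, -3.0]
finger_gap: 0.149
grasp_force: 49.9
ft_force: [0.6, 0.1, -3.3]
ft_force: [-0.3, 0.0, -2.4]
ft_force: [-0.4, -0.2, -3.2]
ft_force: [-1.2, 0.5, -2.5]
ft_force: [0.2, 0.0, -2.8]
ft_force: [-0.4, -0.0, -3.7]
no fin scene [0.2877 0.1106] -0.0008749305365454152
no fin scene [ 0.6484 -0.1318] 0.09534199180380065
scene o [ 0.4548 -0.2506] yaw 14.0 D 0.0669 zb 0.0146 74 fin [ 0.4277 -0.2574]
scene o [ 0.7764 -0.4016] yaw 111.3 D 0.0710 zb 0.0007 102 fin [ 0.7865 -0.4277]
t 5.83 pos [ 0.5834 -0.1423  0.1113] yaw -172.0 F [-0.24  1.3  -2.78] gap 0.148 gf 49.9
  shift cm -0.06 -0.03 5.13 turn 0.0
[0.01680161 0.06472401 0.01733708]
```

View pics/s1.png

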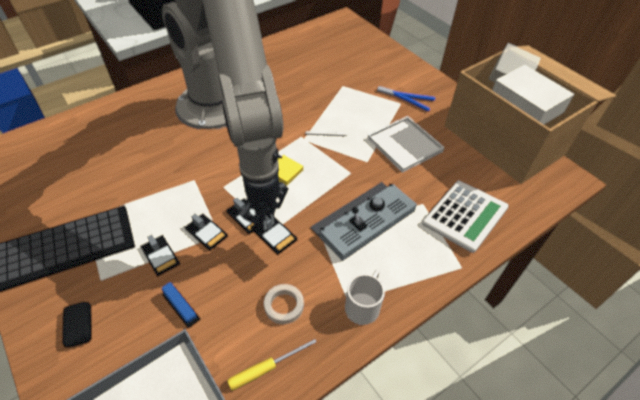

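```bash
cat >> h.py <<'E'
DC=np.array([.672,.1087]); DY=3.0
def dockp(x,y):
    a=np.radians(DY); return DC+np.array([x*np.cos(a)-y*np.sin(a),x*np.sin(a)+y*np.cos(a)])
def dplan(x,y,z): plan(*dockp(x,y),z,DY)
E
python3 -c "
from h import *
print(dockp(-.136,-.08)); dplan(-.136,-.08,.0394)"
```

```text
[0.54037326 0.02169195]
t 5.83 pos [ 0.5834 -0.1423  0.1113] yaw -172.0 F [-0.24  1.3  -2.78] gap 0.148 gf 49.9
  shift cm 1.97 16.84 7.19 turn 5.0
```

```bash
python3 -m inch '[[0.4,3.4,0,0,-1],[0.4,3.4,0,0,-1],[0.4,3.4,0,0,-1],[0.4,3.3,0,0,-1],[0.4,3.3,0,0,-1],[0,0,0,5,-1],[0,0,0,0,-1],[0,0,0,0,-1]]'
python3 -c "
from h import *
show('scene');im,d=show('top');save(cv2.resize(im[140:290,220:420],None,fx=3,fy=3),'t2'); dplan(-.136,-.08,.0394)
P=cloud(d,imaging.get_calibration('top'));"
```

```text
time: 6.82
position: [0.5403, 0.0207, 0.1114]
eef_rot: [-180.0, 0.0, -176.9]
ft_force: [-0.0, -0.6, -3.0]
finger_gap: 0.152
grasp_force: 49.9
no fin scene [0.2875 0.1094] -1.75126748285237e-05
no fin scene [0.6059 0.0256] 0.09548364131852805
scene o [ 0.4711 -0.1441] yaw 1.8 D 0.0673 zb 0.0146 35 fin [ 0.4431 -0.1449]
scene o [ 0.7511 -0.2517] yaw -82.8 D 0.0769 zb 0.0009 32 fin [ 0.7476 -0.2239]
scene o [ 0.456  -0.2527] yaw 8.6 D 0.0666 zb 0.0146 54 fin [ 0.4284 -0.2569]
scene o [ 0.4534 -0.3763] yaw 0.2 D 0.0665 zb 0.0149 84 fin [ 0.4254 -0.3764]
top o [ 0.4529 -0.2549] yaw 5.5 D 0.0702 zb 0.0131 30 fin [ 0.425  -0.2576]
top o [ 0.4499 -0.3771] yaw -0.7 D 0.0705 zb 0.0130 46 fin [ 0.4219 -0.3768]
t 6.92 pos [0.5402 0.0206 0.1113] yaw -177.0 F [ 0.97 -0.18 -2.41] gap 0.152 gf 49.9
  shift cm -0.02 0.11 7.19 turn 0.0
```

View pics/t2.png

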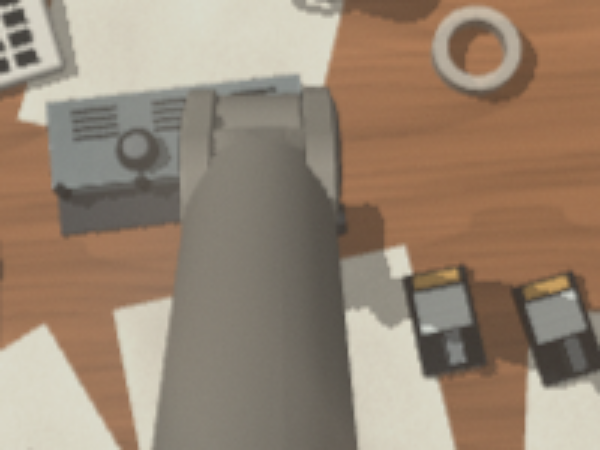

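```bash
python3 -m inch '[[0,0.1,2,0,-1],[0,0,3,0,-1],[0,0,1.8,0,-1],[0,0,0.3,0,-1],[0,0,0,0,-1],[0,0,0,0,-1]]';  python3 -m inch '[[-0.8,0,0,0,-1],[-0.8,0,0,0,-1],[-0.8,0,0,0,-1],[-0.8,0,0,0,-1],[0,0,0,0,-1]]'
python3 -c "
from h import *
dplan(-.136,-.08,.0394)"
```

```text
time: 7.68
position: [0.5408, 0.0223, 0.0412]
eef_rot: [180.0, 0.1, -177.0]
ft_force: [-0.3, 0.8, -3.0]
finger_gap: 0.149
grasp_force: 49.8
time: 8.3
position: [0.5728, 0.0241, 0.0403]
eef_rot: [-180.0, 0.0, -177.0]
ft_force: [-0.3, -0.4, -2.4]
finger_gap: 0.154
grasp_force: 49.8
t 8.30 pos [0.5728 0.0241 0.0403] yaw -177.0 F [-0.29 -0.38 -2.43] gap 0.154 gf 49.8
  shift cm 3.25 -0.06 0.09 turn 0.0
```

```bash
python3 -m inch '[[-0.6,0,0.05,0,-1],[-0.6,0,0.05,0,-1],[-0.6,0,0,0,-1],[-0.6,0,0,0,-1],[0,0,0,0,-1]]'|grep -E 'pos|ft'; for i in 1; do python3 -m inch '[[-0.2,0,0,0,-1],[0,0,0,0,-1]]'|grep -E 'pos|ft'; python3 -m inch '[[-0.2,0,0,0,-1],[0,0,0,0,-1]]'|grep -E 'pos|ft'; python3 -m inch '[[-0.2,0,0,0,-1],[0,0,0,0,-1]]'|grep -E 'pos|ft'; python3 -m inch '[[-0.2,0,0,0,-1],[0,0,0,0,-1]]'|grep -E 'pos|ft'; done
```

```text
position: [0.5966, 0.0253, 0.0393]
ft_force: [-0.7, 1.1, -3.7]
position: [0.598, 0.0253, 0.0393]
ft_force: [-0.4, -0.2, -2.2]
position: [0.6001, 0.0255, 0.0394]
ft_force: [-0.7, -0.3, -3.0]
position: [0.6022, 0.0256, 0.0394]
ft_force: [-0.3, -0.7, -3.3]
position: [0.6042, 0.0257, 0.0393]
ft_force: [0.7, -0.3, -3.1]
```

```bash
python3 -m inch '[[-0.2,0,0,0,-1],[0,0,0,0,-1]]'|grep -E 'pos|ft'; python3 -m inch '[[-0.2,0,0,0,-1],[0,0,0,0,-1]]'|grep -E 'pos|ft'; python3 -m inch '[[-0.2,0,0,0,-1],[0,0,0,0,-1]]'|grep -E 'pos|ft'; python3 -m inch '[[-0.2,0,0,0,-1],[0,0,0,0,-1]]'|grep -E 'pos|ft'
```

```text
position: [0.6058, 0.0257, 0.0392]
ft_force: [-0.6, -0.4, -2.2]
position: [0.6059, 0.0257, 0.0387]
ft_force: [-5.9, -0.6, -1.1]
position: [0.6059, 0.0257, 0.0383]
ft_force: [-10.3, 0.1, 1.9]
position: [0.606, 0.0256, 0.0379]
ft_force: [-14.7, -0.2, 5.3]
```

```bash
python3 -m inch '[[0.4,0,0,0,-1],[0,0,0,0,-0.7],[0,0,0,0,-0.4],[0,0,0,0,-0.4],[0,0,-2,0,-0.4],[0,0,-5,0,-0.4],[0,0,-5,0,-0.4],[0,0,0,0,-0.4]]'
python3 -c "
from h import *
im,d=show('scene');save(cv2.resize(im[170:290,150:450],None,fx=2.6,fy=2.6),'s3');  plan(.445,-.1442,.08,8)"
```

```text
time: 11.92
position: [0.6116, 0.0257, 0.1654]
eef_rot: [179.9, 0.6, -177.0]
ft_force: [-0.1, -0.2, -0.7]
finger_gap: 0.302
grasp_force: 0.0
no fin scene [0.287  0.1132] 0.0001916032619237451
no fin scene [0.2853 0.0361] 0.0003544766846907965
scene o [ 0.4705 -0.1405] yaw 9.3 D 0.0668 zb 0.0148 69 fin [ 0.4428 -0.145 ]
t 11.97 pos [0.6099 0.0259 0.1628] yaw -177.0 F [-0.13  0.52  0.14] gap 0.298 gf 0.0
  shift cm 17.37 -16.12 8.28 turn -5.0
```

View pics/s3.png

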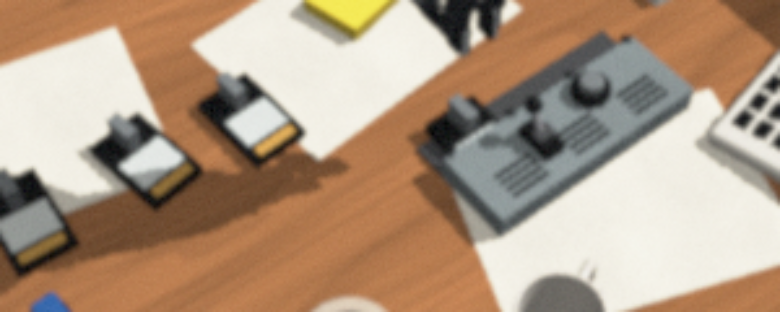

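The first sled sits in bay 1, at crop (465,125). Next is sled B, fin at crop (232,85).

```bash
python3 -m inch '[[4.3,-4,0,0,0],[4.3,-4,0,0,0],[4.3,-4,2,0,0],[4.4,-4.1,2,0,0],[0,0,2,-5,0],[0,0,2,0,0],[0,0,0,0,0],[0,0,0,0,0]]' 50; python3 -c "
from h import *
plan(.445,-.1442,.0314,8)"
```

```text
time: 12.98
position: [0.4445, -0.1435, 0.0799]
eef_rot: [-180.0, -0.0, -172.0]
ft_force: [0.2, -0.3, -0.7]
finger_gap: 0.498
grasp_force: 0.0
t 12.97 pos [ 0.4445 -0.1435  0.0799] yaw -172.0 F [ 0.18 -0.29 -0.69] gap 0.498 gf 0.0
  shift cm -0.04 -0.08 4.85 turn 0.0
```

```bash
python3 -m inch '[[0,-0.1,2.5,0,0],[0,0,2.3,0,0],[0,0,0,0,0],[0,0,0,0,-1],[0,0,0,0,-1],[0,0,0,0,-1],[0,0,0,0,-1],[0,0,0,0,-1]]' 50; python3 -m inch '[[0,0,-1,0,-1],[0,0,-3,0,-1],[0,0,-3,0,-1],[0,0,-1,0,-1],[0,0,0,0,-1],[0,0,0,0,-1]]'; for i in 1 2 3 4 5 6; do python3 -m inch '[[0,0,0,0,-1]]' | grep ft; done
python3 -c "
from h import *
dplan(-.136,0,.0394)"
```

```text
time: 13.98
position: [0.4454, -0.1447, 0.0328]
eef_rot: [-180.0, 0.1, -172.0]
ft_force: [-1.2, 0.2, 6.9]
finger_gap: 0.149
grasp_force: 50.1
time: 14.72
position: [0.4438, -0.1442, 0.1108]
eef_rot: [180.0, -0.1, -172.0]
ft_force: [-0.0, -0.3, -1.4]
finger_gap: 0.147
grasp_force: 49.0
ft_force: [0.9, 0.3, -0.6]
ft_force: [-0.4, -0.9, -1.1]
ft_force: [0.3, 0.7, -0.7]
ft_force: [0.2, 0.1, -0.8]
ft_force: [-0.3, 0.1, -0.4]
ft_force: [-0.9, -0.2, -1.2]
t 15.47 pos [ 0.4445 -0.1445  0.1116] yaw -172.0 F [-0.91 -0.19 -1.2 ] gap 0.154 gf 49.0
  shift cm -12.52 23.08 7.22 turn 5.0
```

Sled B reads about 0.9 N, so it's empty and goes in the tray.

```bash
python3 -c "
from h import *
plan(.4816,.427,.1116,-2.4)"
```

```text
t 15.47 pos [ 0.4445 -0.1445  0.1116] yaw -172.0 F [-0.91 -0.19 -1.2 ] gap 0.154 gf 49.0
  shift cm -11.66 56.07 -0.00 turn 10.4
```

```bash
python3 -m inch '[[-0.5,2.5,0,0,-1],[-1,5,0,0,-1],[-1,5,0,0,-1],[-1,5,0,0,-1],[-1,5,0,0,-1],[-1,5,0,0,-1],[-1,5,0,0,-1],[-1,5,0,0,-1]]';python3 -m inch '[[-1.1,5,0,0,-1],[-1.1,5,0,0,-1],[-1.1,5,0,0,-1],[-0.8,2.5,0,0,-1],[-0.6,1,0,5.2,-1],[0,0,0,5.2,-1],[0,0,0,0,-1],[0,0,0,0,-1]]'; python3 -c "
from h import *
plan(.4816,.427,.038,-2.4)
show('top');im,d=show('scene');save(im[100:300,150:460],'s4')"
```

```text
time: 16.48
position: [0.4663, 0.2391, 0.1117]
eef_rot: [180.0, 0.0, -172.0]
ft_force: [0.3, 0.0, -1.8]
finger_gap: 0.154
grasp_force: 49.0
time: 17.48
position: [0.4869, 0.4269, 0.1115]
eef_rot: [-180.0, -0.0, 177.7]
ft_force: [-0.1, -0.3, -1.2]
finger_gap: 0.152
grasp_force: 48.9
t 17.48 pos [0.4869 0.4269 0.1115] yaw 177.7 F [-0.13 -0.28 -1.17] gap 0.152 gf 48.9
  shift cm 0.53 -0.01 7.35 turn 0.1
no fin top [0.5507 0.4233] 0.09112143849828835
top o [ 0.4521 -0.2519] yaw 11.4 D 0.0698 zb 0.0127 45 fin [ 0.4247 -0.2574]
top o [ 0.4503 -0.377 ] yaw -0.7 D 0.0702 zb 0.0118 45 fin [ 0.4223 -0.3767]
no fin scene [0.5513 0.4259] 0.09408153171085787
scene o [ 0.455  -0.2507] yaw 13.9 D 0.0668 zb 0.0147 75 fin [ 0.4278 -0.2574]
scene o [ 0.4531 -0.3764] yaw 0.2 D 0.0668 zb 0.0148 84 fin [ 0.4251 -0.3765]
```

View pics/s4.png

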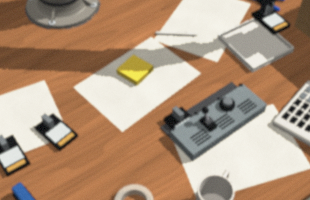

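The sled is held above the far side of the tray, at crop (270,20). The other two sleds haven't moved.

```bash
python3 -m inch '[[0.4,0,2,0,-1],[0,0,3,0,-1],[0,0,1.7,0,-1],[0,0,0.6,0,-1],[0,0,0,0,-1],[0,0,0,0,-0.4],[0,0,0,0,-0.4],[0,0,0,0,-0.4]]';python3 -m inch '[[0,0,-2,0,-0.4],[0,0,-5,0,-0.4],[0,0,-4,0,-0.4],[0,0,0,0,-0.4],[0,0,0,0,-0.4]]'; python3 -c "
from h import *
plan(.430,-.2567,.08,12.7)
show('top');im,d=show('scene')"
```

```text
time: 18.58
position: [0.4833, 0.4275, 0.0392]
eef_rot: [180.0, 0.0, 177.6]
ft_force: [-0.3, 0.0, 0.2]
finger_gap: 0.302
grasp_force: 0.0
time: 19.2
position: [0.4828, 0.4273, 0.1492]
eef_rot: [180.0, 0.0, 177.6]
ft_force: [-0.3, -1.2, 0.2]
finger_gap: 0.301
grasp_force: 0.0
t 19.20 pos [0.4828 0.4273 0.1492] yaw 177.6 F [-0.26 -1.17  0.24] gap 0.301 gf 0.0
  shift cm 2.45 -68.56 6.92 turn -15.1
top o [ 0.4524 -0.252 ] yaw 11.7 D 0.0696 zb 0.0125 45 fin [ 0.425  -0.2576]
top o [ 0.4505 -0.3772] yaw -0.5 D 0.0700 zb 0.0127 45 fin [ 0.4225 -0.3769]
no fin scene [0.2856 0.1105] 0.0005252327987935179
no fin scene [0.2835 0.0475] -3.093327110492705e-05
scene o [ 0.4554 -0.2507] yaw 13.9 D 0.0666 zb 0.0150 77 fin [ 0.4282 -0.2575]
scene o [ 0.8075 -0.3475] yaw -169.0 D 0.0757 zb 0.0010 89 fin [ 0.835  -0.3421]
scene o [ 0.4538 -0.3763] yaw 0.2 D 0.0661 zb 0.0151 84 fin [ 0.4258 -0.3764]
```

```bash
python3 -m inch '[[0.2,-5.7,0,0,0],[0.2,-5.7,0,0,0],[0.2,-5.7,0,0,0],[0.2,-5.7,0,0,0],[0.2,-5.7,0,0,0],[0.2,-5.7,0,0,0],[0.2,-5.7,0,0,0],[0.2,-5.7,0,0,0]]';python3 -m inch '[[0.2,-5.7,0,0,0],[0.2,-5.7,0,0,0],[0.2,-5.7,2,0,0],[0.2,-5.8,2,0,0],[0,0,1,-8,0],[0,0,1.9,-7.1,0],[0,0,0,0,0],[0,0,0,0,0]]'; python3 -c "
from h import *
plan(.430,-.2567,.0325,12.7)
show('scene')"
```

```text
time: 20.3
position: [0.4472, -0.0295, 0.148]
eef_rot: [-180.0, -0.1, 177.6]
ft_force: [0.8, 1.2, -0.6]
finger_gap: 0.5
grasp_force: 0.0
time: 21.3
position: [0.4306, -0.2561, 0.0796]
eef_rot: [180.0, -0.0, -167.4]
ft_force: [0.0, 0.9, 0.0]
finger_gap: 0.499
grasp_force: 0.0
t 21.30 pos [ 0.4306 -0.2561  0.0796] yaw -167.4 F [0.05 0.86 0.02] gap 0.499 gf 0.0
  shift cm 0.07 -0.05 4.71 turn -0.1
no fin scene [0.287  0.0262] -0.0005023869328264485
scene o [ 0.4553 -0.2506] yaw 13.9 D 0.0665 zb 0.0147 73 fin [ 0.4281 -0.2573]
scene o [ 0.8076 -0.3473] yaw -169.4 D 0.0760 zb 0.0006 106 fin [ 0.8351 -0.3422]
scene o [ 0.454  -0.3763] yaw 0.2 D 0.0659 zb 0.0142 84 fin [ 0.426  -0.3764]
```

```bash
python3 -m inch '[[0,0,2.5,0,0],[0,0,2.2,0,0],[0,0,0,0,0],[0,0,0,0,-1],[0,0,0,0,-1],[0,0,0,0,-1],[0,0,0,0,-1],[0,0,0,0,-1]]' 50; python3 -m inch '[[0,0,-1,0,-1],[0,0,-3,0,-1],[0,0,-3,0,-1],[0,0,-1,0,-1],[0,0,0,0,-1],[0,0,0,0,-1]]'; for i in 1 2 3 4 5 6; do python3 -m inch '[[0,0,0,0,-1]]' | grep ft; done
python3 -c "
from h import *
dplan(-.136,0,.1120)"
```

```text
time: 22.35
position: [0.4315, -0.2566, 0.0338]
eef_rot: [-179.9, 0.1, -167.3]
ft_force: [-0.9, -0.2, 7.6]
finger_gap: 0.15
grasp_force: 49.7
time: 23.1
position: [0.43, -0.2557, 0.1116]
eef_rot: [179.9, -0.1, -167.3]
ft_force: [0.4, 0.6, -4.1]
finger_gap: 0.154
grasp_force: 49.3
ft_force: [0.6, 0.3, -3.4]
ft_force: [-0.1, -0.3, -3.4]
ft_force: [0.4, 0.4, -3.1]
ft_force: [-0.6, -0.3, -3.3]
ft_force: [-0.2, -0.4, -3.5]
ft_force: [-0.2, 0.4, -3.0]
t 23.85 pos [ 0.4307 -0.2562  0.1126] yaw -167.3 F [-0.17  0.37 -2.96] gap 0.153 gf 49.3
  shift cm -18.17 32.57 0.06 turn 9.7
```

Sled C reads about 3.3 N, so it's loaded and goes in bay 2.

```bash
python3 -m inch '[[-1.3,2.3,0,0,-1],[-2.4,4.3,0,0,-1],[-2.4,4.3,0,0,-1],[-2.4,4.3,0,0,-1],[-2.4,4.3,0,0,-1],[-2.4,4.3,0,0,-1],[-2.4,4.3,0,0,-1],[-1.5,2.7,0,0,-1]]';python3 -m inch '[[-1,1.8,0,0,-1],[0,0,0,5,-1],[0,0,0,4.7,-1],[0,0,0,0,-1],[0,0,0,0,-1]]'; python3 -c "
from h import *
dplan(-.136,0,.041)
show('scene'); print(dockp(-.07,0))"
```

```text
time: 24.85
position: [0.5312, 0.0854, 0.1126]
eef_rot: [180.0, 0.0, -167.1]
ft_force: [1.1, -0.7, -3.2]
finger_gap: 0.153
grasp_force: 49.3
time: 25.48
position: [0.5363, 0.1014, 0.1126]
eef_rot: [-180.0, -0.0, -176.9]
ft_force: [0.6, 0.1, -4.3]
finger_gap: 0.148
grasp_force: 49.3
t 25.48 pos [0.5363 0.1014 0.1126] yaw -176.9 F [ 0.63  0.08 -4.25] gap 0.148 gf 49.3
  shift cm 0.01 0.01 7.16 turn 0.1
no fin scene [0.2864 0.0136] 0.00041040560235472423
no fin scene [0.5992 0.1073] 0.09397754199720998
scene o [ 0.4532 -0.3764] yaw 0.0 D 0.0670 zb 0.0151 85 fin [ 0.4252 -0.3764]
[0.60209593 0.10503648]
```

```bash
python3 -m inch '[[0,0,2,0,-1],[0,0,3,0,-1],[0,0,1.8,0,-1],[0,0,0.3,0,-1],[0,0,0,0,-1],[0,0,0,0,-1]]' |grep -E 'pos|ft';  python3 -m inch '[[-0.8,0,0,0,-1],[-0.8,0,0,0,-1],[-0.8,0,0,0,-1],[0,0,0,0,-1]]'|grep -E 'pos|ft|rot'; python3 -m inch '[[-0.6,0,0,0,-1],[-0.6,0,0,0,-1],[-0.6,0,0,0,-1],[0,0,0,0,-1]]'|grep -E 'pos|ft|rot'
python3 -c "
from h import *
dplan(-.136,0,.0394);show('scene')"
```

```text
position: [0.5371, 0.1021, 0.0425]
ft_force: [0.7, -0.2, -3.2]
position: [0.5614, 0.1032, 0.0416]
eef_rot: [-180.0, 0.1, -177.0]
ft_force: [0.4, -0.4, -4.1]
position: [0.579, 0.1042, 0.0416]
eef_rot: [180.0, 0.0, -177.0]
ft_force: [0.3, 0.3, -3.2]
t 27.27 pos [0.579  0.1042 0.0416] yaw -177.0 F [ 0.33  0.35 -3.24] gap 0.153 gf 49.2
  shift cm 4.29 -0.03 0.22 turn 0.0
no fin scene [0.287  0.1049] -0.0006286767294330087
scene o [ 0.7512 -0.2439] yaw -81.4 D 0.0662 zb 0.0011 27 fin [ 0.7471 -0.2162]
scene o [ 0.4539 -0.3767] yaw -0.2 D 0.0662 zb 0.0153 85 fin [ 0.4259 -0.3766]
```

```bash
g(){ grep -E 'pos|ft'; }; python3 -m inch '[[-0.5,0,0,0,-1],[-0.5,0,0.1,0,-1],[-0.5,0,0,0,-1],[0,0,0,0,-1]]'|g; python3 -m inch '[[-0.2,0,0,0,-1],[0,0,0,0,-1]]'|g;python3 -m inch '[[-0.2,0,0,0,-1],[0,0,0,0,-1]]'|g;python3 -m inch '[[-0.2,0,0,0,-1],[0,0,0,0,-1]]'|g;python3 -m inch '[[-0.2,0,0,0,-1],[0,0,0,0,-1]]'|g; python3 -m inch '[[-0.2,0,0,0,-1],[0,0,0,0,-1]]'|g
```

```text
position: [0.5939, 0.105, 0.0406]
ft_force: [-0.2, -0.2, -3.9]
position: [0.5954, 0.1051, 0.0406]
ft_force: [-0.2, -0.1, -3.4]
position: [0.5975, 0.1052, 0.0406]
ft_force: [-0.4, -0.1, -3.1]
position: [0.5995, 0.1053, 0.0406]
ft_force: [0.1, 0.1, -3.7]
position: [0.6015, 0.1054, 0.0406]
ft_force: [-0.5, -0.5, -3.4]
position: [0.6035, 0.1055, 0.0406]
ft_force: [0.2, 0.1, -3.3]
```

```bash
g(){ grep -E 'pos|ft'; }; python3 -m inch '[[-0.2,0,0,0,-1],[0,0,0,0,-1]]'|g;python3 -m inch '[[-0.2,0,0,0,-1],[0,0,0,0,-1]]'|g;python3 -m inch '[[-0.2,0,0,0,-1],[0,0,0,0,-1]]'|g;python3 -m inch '[[-0.2,0,0,0,-1],[0,0,0,0,-1]]'|g
```

```text
position: [0.6055, 0.1056, 0.0406]
ft_force: [0.8, 0.0, -3.3]
position: [0.6075, 0.1057, 0.0406]
ft_force: [0.1, 0.6, -3.6]
position: [0.6095, 0.1058, 0.0406]
ft_force: [0.1, 0.1, -3.7]
position: [0.6115, 0.1059, 0.0406]
ft_force: [0.7, -0.3, -3.7]
```

```bash
g(){ grep -E 'pos|ft'; }; python3 -m inch '[[-0.2,0,0,0,-1],[0,0,0,0,-1]]'|g;python3 -m inch '[[-0.2,0,0,0,-1],[0,0,0,0,-1]]'|g; python3 -c "
from h import *
im,d=show('scene');save(cv2.resize(im[170:260,290:430],None,fx=5,fy=5),'s5')"
```

```text
position: [0.6128, 0.106, 0.0404]
ft_force: [-1.0, -0.1, -3.6]
position: [0.6128, 0.106, 0.0401]
ft_force: [-7.7, -0.7, 1.9]
no fin scene [0.2867 0.5878] 0.0002908729679086397
no fin scene [0.2861 0.1128] 0.00015304222622281038
scene o [ 0.4528 -0.3765] yaw -0.1 D 0.0673 zb 0.0147 84 fin [ 0.4248 -0.3764]
```

View pics/s5.png

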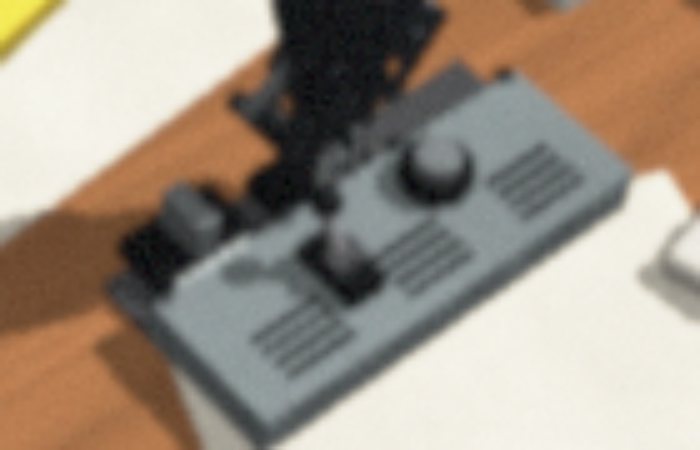

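The view shows the gripper seating the second sled in bay 2, beside the lever base at (345,270). Bay 2's contact is near the deepest stop depth, so I'll release and check it with a push on the back of the fin.

```bash
g(){ grep -E 'pos|ft'; }; python3 -m inch '[[0.3,0,0.1,0,-1],[0,0,0.1,0,-0.7],[0,0,0,0,-0.4],[0,0,0,0,-0.4],[0,0,-2,0,-0.4],[0,0,-2,0,-0.4],[0,0,-2,0,-0.4],[0,0,0,0,-0.4]]'; python3 -m inch '[[2,0,0,0,-1],[1.8,0,0,0,-1],[0,0,0,0,-1],[0,0,0,0,-1]]'|g; python3 -c "
from h import *
dplan(-.095,0,.047); show('scene')"
```

```text
time: 31.62
position: [0.6139, 0.1062, 0.1012]
eef_rot: [179.9, 0.3, -177.0]
ft_force: [-0.1, -0.2, 0.4]
finger_gap: 0.298
grasp_force: 0.0
position: [0.575, 0.1041, 0.0986]
ft_force: [0.4, 0.0, 0.1]
t 32.12 pos [0.575  0.1041 0.0986] yaw -177.0 F [0.43 0.   0.12] gap 0.003 gf 0.0
  shift cm -0.21 -0.05 5.16 turn 0.0
no fin scene [0.2866 0.5872] 0.0004876004564636216
scene o [0.3317 0.0325] yaw 179.5 D 0.0732 zb 0.0003 55 fin [0.3597 0.0322]
scene o [ 0.4539 -0.3764] yaw 0.3 D 0.0660 zb 0.0147 84 fin [ 0.4259 -0.3765]
scene o [ 0.78   -0.4018] yaw 116.9 D 0.0693 zb 0.0005 79 fin [ 0.7927 -0.4268]
```

```bash
g(){ grep -E 'pos|ft'; }; python3 -m inch '[[0,0,2.6,0,-1],[0,0,2.6,0,-1],[0,0,0,0,-1],[-0.4,0,0,0,-1],[0,0,0,0,-1]]'|g; python3 -m inch '[[-0.2,0,0,0,-1],[0,0,0,0,-1]]'|g;python3 -m inch '[[-0.2,0,0,0,-1],[0,0,0,0,-1]]'|g;python3 -m inch '[[-0.2,0,0,0,-1],[0,0,0,0,-1]]'|g;python3 -m inch '[[-0.2,0,0,0,-1],[0,0,0,0,-1]]'|g
```

```text
position: [0.5793, 0.1042, 0.0475]
ft_force: [-0.4, 0.3, 0.1]
position: [0.5793, 0.1042, 0.047]
ft_force: [-4.6, -1.0, 3.8]
position: [0.5794, 0.1042, 0.0466]
ft_force: [-10.7, -0.6, 7.5]
position: [0.5794, 0.1042, 0.0463]
ft_force: [-14.0, -1.4, 9.8]
position: [0.5795, 0.1042, 0.0459]
ft_force: [-19.5, -0.1, 12.4]
```

Bay 2 holds rigid at about 20 N, so that sled is home. Next is sled D.

```bash
python3 -m inch '[[1.5,0,0,0,-1],[0.5,0,-4,0,-1],[0,0,-5,0,-1],[0,0,0,0,0],[0,0,0,0,0]]'; python3 -c "
from h import *
plan(.4277,-.3766,.0335,0); show('scene');show('top')"
```

```text
time: 34.42
position: [0.5665, 0.1038, 0.1369]
eef_rot: [180.0, 0.1, -177.0]
ft_force: [-0.4, 0.2, -0.6]
finger_gap: 0.418
grasp_force: 0.0
t 34.42 pos [0.5665 0.1038 0.1369] yaw -177.0 F [-0.35  0.22 -0.6 ] gap 0.418 gf 0.0
  shift cm 16.42 -47.23 10.34 turn 3.0
no fin scene [0.2877 0.1146] 0.0004911685593421145
no fin scene [0.2848 0.0444] 0.00020502782827108712
scene o [ 0.4535 -0.3764] yaw 0.1 D 0.0665 zb 0.0146 85 fin [ 0.4255 -0.3765]
top o [ 0.4498 -0.3776] yaw -1.5 D 0.0703 zb 0.0125 50 fin [ 0.4218 -0.3768]
```

```bash
python3 -m inch '[[1.8,-5.2,0,0,0],[1.8,-5.2,0,0,0],[1.8,-5.2,0,0,0],[1.8,-5.2,0,0,0],[1.8,-5.2,0,0,0],[1.8,-5.2,0,0,0],[1.8,-5.2,0,0,0],[1.8,-5.2,0,3,0]]' ;python3 -m inch '[[1.8,-5.2,2,0,0],[0.2,-0.4,3,0,0],[0,0,0,0,0],[0,0,0,0,0]]'; python3 -c "
from h import *
plan(.4277,-.3766,.0335,0); show('scene')"
```

```text
time: 35.52
position: [0.4435, -0.3209, 0.1355]
eef_rot: [180.0, -0.1, 180.0]
ft_force: [0.8, -0.8, -0.2]
finger_gap: 0.5
grasp_force: 0.0
time: 36.02
position: [0.425, -0.3748, 0.0866]
eef_rot: [180.0, -0.0, -179.9]
ft_force: [-0.6, 0.4, 0.5]
finger_gap: 0.498
grasp_force: 0.0
t 36.02 pos [ 0.425  -0.3748  0.0866] yaw -179.9 F [-0.57  0.43  0.46] gap 0.498 gf 0.0
  shift cm -0.27 -0.18 5.31 turn 0.1
no fin scene [0.2873 0.1132] -0.0004154012655977479
scene o [ 0.454  -0.3765] yaw 0.1 D 0.0660 zb 0.0150 85 fin [ 0.426  -0.3765]
```

```bash
python3 -m inch '[[-0.3,-0.2,2.7,0,0],[0,0,2.5,0,0],[0,0,0,0,0],[0,0,0,0,-1],[0,0,0,0,-1],[0,0,0,0,-1],[0,0,0,0,-1],[0,0,0,0,-1]]' 50; python3 -m inch '[[0,0,-1,0,-1],[0,0,-3,0,-1],[0,0,-3,0,-1],[0,0,-1,0,-1],[0,0,0,0,-1],[0,0,0,0,-1]]'; for i in 1 2 3 4 5 6; do python3 -m inch '[[0,0,0,0,-1]]' | grep ft; done
python3 -c "
from h import *
dplan(-.136,.08,.1120);plan(.4786,.353,.112,-2.4);show('scene')"
```

```text
time: 37.08
position: [0.4286, -0.3782, 0.0361]
eef_rot: [-179.9, 0.1, -180.0]
ft_force: [0.4, 0.4, 7.3]
finger_gap: 0.149
grasp_force: 50.2
time: 37.83
position: [0.4271, -0.3769, 0.1136]
eef_rot: [179.9, -0.1, -180.0]
ft_force: [0.6, 0.3, -0.8]
finger_gap: 0.151
grasp_force: 49.0
ft_force: [-0.1, 0.2, -1.1]
ft_force: [-0.1, 0.4, -0.5]
ft_force: [-1.1, 0.2, -1.1]
ft_force: [-0.4, 0.3, -0.2]
ft_force: [0.3, 0.3, -0.4]
ft_force: [-0.3, -0.7, -1.9]
t 38.58 pos [ 0.4276 -0.3775  0.1146] yaw -180.0 F [-0.26 -0.71 -1.87] gap 0.148 gf 49.0
  shift cm -10.47 55.89 0.26 turn -3.0
t 38.58 pos [ 0.4276 -0.3775  0.1146] yaw -180.0 F [-0.26 -0.71 -1.87] gap 0.148 gf 49.0
  shift cm -5.14 73.05 0.26 turn 2.4
no fin scene [0.286  0.0122] -0.00020619624335843634
scene o [ 0.4575 -0.3762] yaw -0.0 D 0.0614 zb 0.0930 94 fin [ 0.4295 -0.3762]
```

Sled D reads about 0.8 N, so it's empty and goes in the tray's second slot.

```bash
python3 -m inch '[[-0.3,3,0,0,-1],[-0.4,5.2,0,0,-1],[-0.4,5.2,0,0,-1],[-0.4,5.2,0,0,-1],[-0.4,5.2,0,0,-1],[-0.4,5.2,0,0,-1],[-0.4,5.2,0,0,-1],[-0.4,5.2,0,0,-1]]' ;python3 -m inch '[[-0.4,5.2,0,0,-1],[-0.4,5.2,0,0,-1],[-0.4,5.2,0,0,-1],[-0.4,5.2,0,0,-1],[-0.4,5.2,0,0,-1],[-0.4,5.2,0,0,-1],[0,2.5,0,0,-1],[0,0,0,0,-1]]'; python3 -m inch '[[0,0,0,0,-1]]'; python3 -c "
from h import *
plan(.4785,.353,.042,-2.4); show('scene');show('top')"
```

```text
time: 39.62
position: [0.4586, 0.0182, 0.1149]
eef_rot: [180.0, 0.1, -180.0]
ft_force: [1.5, -0.4, -0.7]
finger_gap: 0.149
grasp_force: 49.0
time: 40.62
position: [0.4816, 0.3553, 0.1143]
eef_rot: [180.0, -0.0, -179.8]
ft_force: [0.4, 0.2, -1.7]
finger_gap: 0.15
grasp_force: 49.1
time: 40.75
position: [0.4824, 0.3513, 0.1144]
eef_rot: [-179.9, -0.0, 179.9]
ft_force: [0.2, -1.3, -0.7]
finger_gap: 0.152
grasp_force: 49.1
t 40.75 pos [0.4824 0.3513 0.1144] yaw 179.9 F [ 0.21 -1.26 -0.72] gap 0.152 gf 49.1
  shift cm 0.39 0.17 7.24 turn 2.3
no fin scene [0.5462 0.3532] 0.09329571481702514
no fin scene [0.2852 0.114 ] 0.00014506607655140336
scene o [0.3343 0.0404] yaw -163.1 D 0.0765 zb 0.0005 42 fin [0.3611 0.0485]
no fin top [0.5464 0.3504] 0.09035289871091878
```

```bash
python3 -m inch '[[0.3,0.1,2,2.4,-1],[0,0,3,0,-1],[0,0,1.7,0,-1],[0,0,0.6,0,-1],[0,0,0,0,-1],[0,0,0,0,-0.4],[0,0,0,0,-0.4],[0,0,0,0,-0.4]]';python3 -m inch '[[0,0,-2,0,-0.4],[0,0,-5,0,-0.4],[0,0,-5,0,-0.4],[0,-6,0,0,-1],[0,-6,0,0,-1],[0,-6,0,0,-1],[0,-6,0,0,-1],[0,-3,0,0,-1]]'; python3 -c "
from h import *
show('top');im,d=show('scene');save(im,'s6');dplan(-.136,-.08,.16)"
```

```text
time: 41.85
position: [0.4794, 0.3548, 0.0421]
eef_rot: [180.0, 0.0, 177.6]
ft_force: [-0.5, 0.1, -0.4]
finger_gap: 0.301
grasp_force: 0.0
time: 42.85
position: [0.4677, 0.0812, 0.163]
eef_rot: [180.0, 0.1, 177.4]
ft_force: [0.9, -0.2, -0.2]
finger_gap: 0.001
grasp_force: 0.0
top o [0.5015 0.353 ] yaw -2.1 D 0.0710 zb 0.0161 44 fin [0.4735 0.354 ]
no fin scene [0.2879 0.1091] -0.0002985131031016941
no fin scene [0.2852 0.0508] -0.0001974042230967754
no fin scene [0.2876 0.0134] -7.430496330423919e-05
scene o [0.5044 0.3541] yaw 0.8 D 0.0671 zb 0.0191 45 fin [0.4764 0.3537]
scene o [ 0.8076 -0.3486] yaw -167.6 D 0.0765 zb 0.0009 99 fin [ 0.835  -0.3426]
t 42.95 pos [0.4679 0.0807 0.1629] yaw 177.2 F [ 1.   -0.18  0.46] gap -0.002 gf 0.0
  shift cm -7.52 -5.55 0.29 turn -5.8
```

View pics/s6.png

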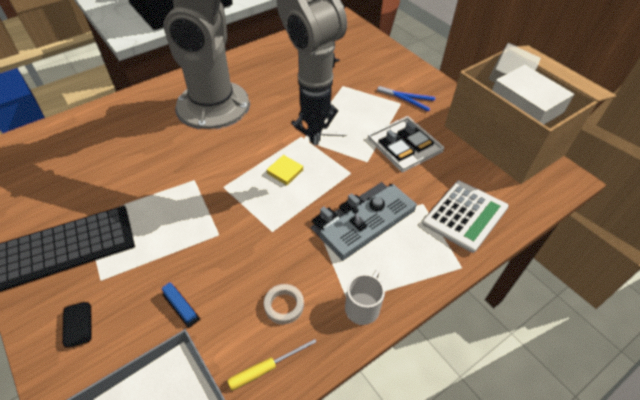

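Both empties lie flat in the tray at (400,150) and (422,140), and two sleds are in the dock. I'll confirm bay 1 with a push from behind.

```bash
python3 -m inch '[[-3,-2.8,0,-5.8,-1],[-3,-2.8,0,0,-1],[0,0,4,0,-1],[0,0,0,0,-1]]'; python3 -c "
from h import *
dplan(-.120,-.08,.047)"
```

```text
time: 43.45
position: [0.5269, 0.0299, 0.1203]
eef_rot: [-180.0, -0.3, -176.5]
ft_force: [0.1, 0.1, -0.6]
finger_gap: 0.002
grasp_force: 0.0
t 43.45 pos [0.5269 0.0299 0.1203] yaw -176.5 F [ 0.14  0.05 -0.59] gap 0.002 gf 0.0
  shift cm -2.89 -0.91 7.33 turn 0.5
```

```bash
g(){ grep -E 'pos|ft'; }; python3 -m inch '[[-2.9,-0.8,1.3,0.4,-1],[0,0,3,0,-1],[0,0,3,0,-1],[0,0,0,0,-1],[-0.6,0,0,0,-1],[-0.4,0,0,0,-1],[0,0,0,0,-1]]'|g; python3 -m inch '[[-0.3,0,0,0,-1],[0,0,0,0,-1]]'|g;python3 -m inch '[[-0.3,0,0,0,-1],[0,0,0,0,-1]]'|g;python3 -m inch '[[-0.3,0,0,0,-1],[0,0,0,0,-1]]'|g
```

```text
position: [0.569, 0.0239, 0.0497]
ft_force: [-0.3, 0.2, -0.0]
position: [0.5711, 0.0238, 0.0487]
ft_force: [-0.4, 0.4, -0.5]
position: [0.5732, 0.024, 0.0483]
ft_force: [-2.6, 0.3, 1.9]
position: [0.5735, 0.024, 0.0479]
ft_force: [-9.7, 0.5, 6.7]
```

```bash
g(){ grep -E 'pos|ft'; }; python3 -m inch '[[-0.3,0,0,0,-1],[0,0,0,0,-1]]'|g; python3 -m inch '[[1.5,0,0,0,-1],[0.5,0,-4,0,-1],[0,0,-5,0,-1],[0,0,0,0,-1]]'|g
cat >> h.py <<'E'
def ddock(p): 
    a=np.radians(DY); q=np.asarray(p)[...,:2]-DC
    return np.stack([q[...,0]*np.cos(a)+q[...,1]*np.sin(a),-q[...,0]*np.sin(a)+q[...,1]*np.cos(a)],-1)
def parts(n):
    im,d,c=grab(n); P=cloud(d,c); D=ddock(P); z=P[...,2]
    b=(abs(D[...,0])<.04)&(abs(D[...,1]+.04)<.016)&(z>.066)&(z<.1); print(n,"ball dock",D[b].mean(0).round(4),"z",z[b].mean().round(4),z[b].max().round(4),b.sum())
    b=(abs(D[...,0]+.017)<.03)&(abs(D[...,1]-.0375)<.03)&(z>.048)&(z<.07); print(n,"btn dock",D[b].mean(0).round(4),"z",np.median(z[b]).round(4),b.sum(),D[b].min(0).round(4),D[b].max(0).round(4))
    return im
E
python3 -c "
from h import *
parts('top');parts('scene');dplan(-.055,-.04,.115)"
```

```text
position: [0.5737, 0.0239, 0.0473]
ft_force: [-16.0, 0.1, 12.4]
position: [0.563, 0.0232, 0.1424]
ft_force: [-0.2, 0.4, -0.3]h.py:60: RuntimeWarning: Mean of empty slice.
  b=(abs(D[...,0])<.04)&(abs(D[...,1]+.04)<.016)&(z>.066)&(z<.1); print(n,"ball dock",D[b].mean(0).round(4),"z",z[b].mean().round(4),z[b].max().round(4),b.sum())
  ret = um.true_divide(
  ret = ret.dtype.type(ret / rcount)
Traceback (most recent call last):
  File "h.py", line 60, in parts
    b=(abs(D[...,0])<.04)&(abs(D[...,1]+.04)<.016)&(z>.066)&(z<.1); print(n,"ball dock",D[b].mean(0).round(4),"z",z[b].mean().round(4),z[b].max().round(4),b.sum())
                                                                                                                                       ~~~~~~~~^^
ValueError: zero-size array to reduction operation maximum which has no identity
```

Bay 1 is confirmed home at 16 N. The arm hides the dock in the top view, so I'll use the saved frames from the start plus the scene camera.

```bash
sed -i 's/def parts(n):/def parts(n,f=None):/; s/    im,d,c=grab(n); P=cloud(d,c); D=dd/    im,d=(f["im"],f["d"]) if f else grab(n)[:2]\n    P=cloud(d,imaging.get_calibration(n)); D=dd/' h.py
python3 -c "
from h import *
for n in('top','scene'): parts(n,np.load(n+'0.npz'))
parts('scene');dplan(-.055,-.04,.115)"
```

```text
top ball dock [-0.0195 -0.0413] z 0.0804 0.0844 31
top btn dock [-0.0181  0.0391] z 0.0523 57 [-0.0302  0.0287] [-0.0057  0.0497]
scene ball dock [-0.0134 -0.0419] z 0.0793 0.0877 47
scene btn dock [-0.0138  0.0383] z 0.0539 74 [-0.028   0.0263] [0.003 0.053]
scene ball dock [-0.0135 -0.0418] z 0.0788 0.0874 48
scene btn dock [-0.0146  0.0382] z 0.0545 74 [-0.031   0.0248] [-0.002   0.0527]
t 45.92 pos [0.5604 0.0235 0.139 ] yaw -177.0 F [-0.26  0.68 -0.17] gap 0.000 gf 0.0
  shift cm -6.10 3.92 2.40 turn 0.0
```

```bash
g(){ grep -E 'pos|ft'; }; python3 -m inch '[[-3,2,0,0,-1],[-3.1,2,0,0,-1],[0,0,3,0,-1],[0,0,3.1,0,-1],[0,0,0,0,-1],[0,0,0,0,-1]]'|g; python3 -c "
from h import *
dplan(-.036,-.041,.078)"; python3 -m inch '[[-0.8,0,0,0,-1],[-0.6,0,0,0,-1],[0,0,0,0,-1]]'|g; python3 -m inch '[[-0.6,0,0,0,-1],[-0.4,0,0,0,-1],[0,0,0,0,-1]]'|g;  python3 -m inch '[[-0.4,0,0,0,-1],[-0.4,0,0,0,-1],[0,0,0,0,-1]]'|g;python3 -m inch '[[-0.4,0,0,0,-1],[-0.4,0,0,0,-1],[0,0,0,0,-1]]'|g;python3 -c "
from h import *
dplan(-.003,-.041,.078)"
```

```text
position: [0.6189, 0.0661, 0.0777]
ft_force: [0.3, -0.2, 0.2]
t 46.67 pos [0.6189 0.0661 0.0777] yaw -177.0 F [ 0.34 -0.16  0.25] gap -0.000 gf 0.0
  shift cm -1.93 -0.12 -0.03 turn 0.0
position: [0.6337, 0.0673, 0.0782]
ft_force: [0.2, -0.0, 0.2]
position: [0.6426, 0.0674, 0.0775]
ft_force: [-3.3, -0.6, 2.4]
position: [0.6515, 0.0682, 0.0776]
ft_force: [-0.1, -0.1, 0.6]
position: [0.6593, 0.0686, 0.0776]
ft_force: [-1.2, -0.2, 0.8]
t 48.17 pos [0.6593 0.0686 0.0776] yaw -177.0 F [-1.18 -0.23  0.78] gap -0.002 gf 0.1
  shift cm -1.17 -0.16 -0.04 turn 0.0
```

```bash
g(){ grep -E 'pos|ft'; }; python3 -m inch '[[-0.4,0,0,0,-1],[-0.4,0,0,0,-1],[0,0,0,0,-1]]'|g;python3 -m inch '[[-0.3,0,0,0,-1],[0,0,0,0,-1]]'|g;python3 -m inch '[[-0.3,0,0,0,-1],[0,0,0,0,-1]]'|g;python3 -m inch '[[-0.3,0,0,0,-1],[0,0,0,0,-1]]'|g;python3 -m inch '[[-0.3,0,0,0,-1],[0,0,0,0,-1]]'|g
```

```text
position: [0.6669, 0.069, 0.0774]
ft_force: [-1.4, 0.9, -0.5]
position: [0.6694, 0.0692, 0.0773]
ft_force: [-2.1, -1.5, -0.3]
position: [0.6704, 0.0692, 0.077]
ft_force: [-9.0, -1.4, 2.2]
position: [0.6708, 0.0691, 0.0767]
ft_force: [-15.9, -0.1, 8.5]
position: [0.6712, 0.0691, 0.0766]
ft_force: [-23.6, -0.1, 16.2]
```

The lever is hard against its rear stop. Now the button.

```bash
g(){ grep -E 'pos|ft'; }; python3 -m inch '[[1.5,0,0,0,-1],[0.5,0,-4,0,-1],[0,0,-3,0,-1],[0,0,0,0,-1],[0,0,0,0,-1]]'|g; python3 -c "
from h import *
parts('scene');dplan(-.016,.0387,.080)"
```

```text
position: [0.6588, 0.0687, 0.1473]
ft_force: [-0.3, 0.7, -0.4]
scene ball dock [ 0.0189 -0.0422] z 0.0802 0.0863 43
scene btn dock [-0.0142  0.0384] z 0.0542 76 [-0.0285  0.0261] [0.0029 0.0554]
t 50.23 pos [0.6584 0.0687 0.1467] yaw -177.0 F [-0.17 -0.08 -1.29] gap 0.000 gf 0.0
  shift cm 0.02 7.79 6.67 turn 0.0
```

```bash
g(){ grep -E 'pos|ft'; }; python3 -m inch '[[0,3.9,0,0,-1],[0,3.9,0,0,-1],[0,0,3,0,-1],[0,0,3,0,-1],[0,0,0,0,-1],[0,0,0,0,-1]]'|g; python3 -c "
from h import *
dplan(-.016,.0387,.068);im,d=show('scene');save(cv2.resize(im[100:260,260:460],None,fx=3.5,fy=3.5),'s7')"
```

```text
position: [0.655, 0.146, 0.088]
ft_force: [-0.2, 0.4, 0.7]
t 50.98 pos [0.655 0.146 0.088] yaw -177.0 F [-0.19  0.44  0.68] gap -0.004 gf 0.0
  shift cm 0.09 0.05 2.00 turn 0.0
no fin scene [0.2844 0.1201] 0.0004936564129600085
no fin scene [0.2874 0.0269] 0.0007366755302640748
no fin scene [0.5434 0.3629] 0.01840330419266989
scene o [ 0.8077 -0.3479] yaw -166.5 D 0.0766 zb 0.0010 83 fin [ 0.8349 -0.3414]
```

View pics/s7.png

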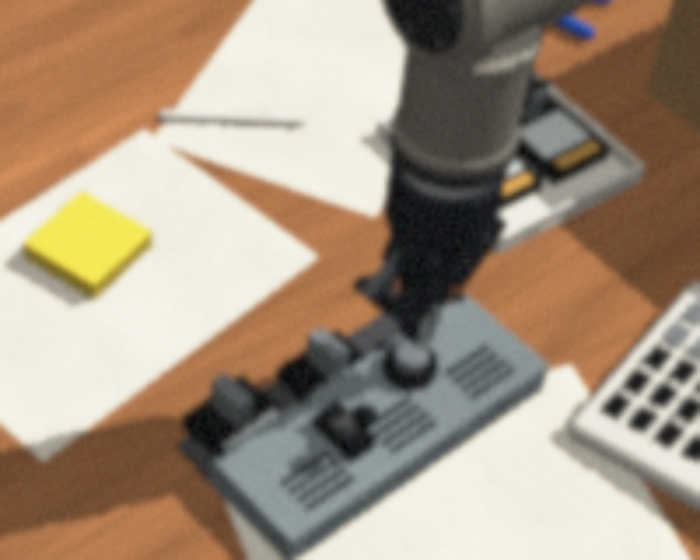

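The sleds are in place, the lever is over at (345,430), and the fingertips are above the button at (408,360). Pressing.

```bash
g(){ grep -E 'pos|ft'; }; python3 -m inch '[[0,0,1,0,-1],[0,0,0.8,0,-1],[0,0,0,0,-1]]'|g; python3 -m inch '[[0,0,0.3,0,-1],[0,0,0,0,-1]]'|g; python3 -m inch '[[0,0,0.3,0,-1],[0,0,0,0,-1]]'|g; python3 -m inch '[[0,0,0.3,0,-1],[0,0,0,0,-1]]'|g
```

```text
position: [0.6541, 0.1464, 0.0689]
ft_force: [-0.3, 0.2, -0.9]
position: [0.6546, 0.1464, 0.0667]
ft_force: [-0.7, -0.6, 2.2]
position: [0.6547, 0.1464, 0.0637]
ft_force: [-1.5, 0.1, 4.6]
position: [0.6548, 0.1464, 0.0625]
ft_force: [-6.0, -1.0, 17.5]
```

It bottomed out at 17 N after about 6 mm of travel. Letting go and checking everything.

```bash
g(){ grep -E 'pos|ft'; }; python3 -m inch '[[0,0,0.1,0,-1],[0,0,-2,0,-1],[0,0,-5,0,-1],[0,0,-5,0,-1],[6,0,0,0,-1],[6,0,0,0,-1],[0,0,-4,0,-1],[0,0,0,0,-1]]'|g;python3 -m inch '[[0,0,0,0,-1],[0,0,0,0,-1],[0,0,0,0,-1],[0,0,0,0,-1]]'|g; python3 -c "
from h import *
parts('scene');show('top');im,d=show('scene');save(im,'s8')
P=cloud(d,imaging.get_calibration('scene'));D=ddock(P)
for y in(-.08,0):
    b=(abs(D[...,1]-y)<.015)&(D[...,0]<-.05)&(D[...,0]>-.13)&(P[...,2]>.041)&(P[...,2]<.055); print('fin',y,D[b].mean(0).round(4),b.sum())"
```

```text
position: [0.5356, 0.1404, 0.2221]
ft_force: [0.8, 0.4, -1.2]
position: [0.5347, 0.1399, 0.2191]
ft_force: [-0.4, -0.2, -0.1]
scene ball dock [ 0.0189 -0.0425] z 0.0804 0.0856 44
scene btn dock [-0.0144  0.0379] z 0.0538 80 [-0.0308  0.0205] [-0.0012  0.0577]
no fin scene [0.2869 0.0455] 0.0005760059248584026
no fin scene [0.2896 0.0082] -0.0001968898852782175
scene o [0.5048 0.3542] yaw 0.0 D 0.0671 zb 0.0197 45 fin [0.4768 0.3542]
scene o [ 0.8077 -0.3476] yaw -168.1 D 0.0764 zb 0.0005 103 fin [ 0.8351 -0.3419]
fin -0.08 [-0.0731 -0.0845] 73
fin 0 [-0.0651 -0.0002] 61
```

View pics/s8.png

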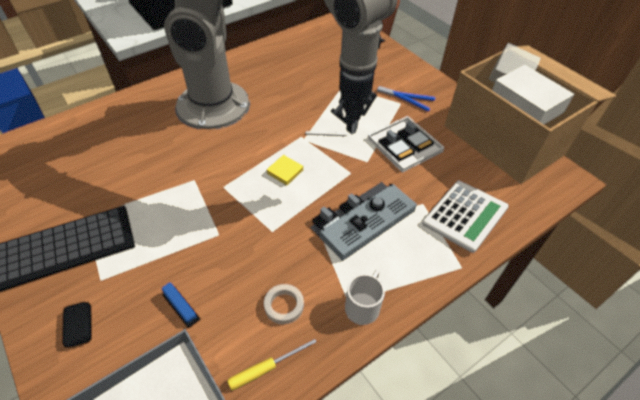

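Scene: tray, dock and stapler look right, and the lever is over. Bay 1's fin reads slightly off, so I'll cross-check it before handing in.

```bash
python3 -m inch '[[0,5,0,0,-1],[0,6,0,0,-1],[0,6,0,0,-1],[0,6,0,0,-1],[0,5,0,0,-1],[0,0,0,0,-1],[0,0,0,0,-1]]'|grep pos; python3 -c "
from h import *
for n in('scene','top'):
    im,d,_=grab(n); P=cloud(d,imaging.get_calibration(n));D=ddock(P)
    off=(0,0)
    for y in(-.08,0):
        b=(abs(D[...,1]-y)<.025)&(D[...,0]<-.05)&(D[...,0]>-.13)&(P[...,2]>.036)&(P[...,2]<.055); print(n,'fin',y,D[b].mean(0).round(4),b.sum(),cv2.minAreaRect(D[b].astype(np.float32)*1000))
    if n=='top': save(cv2.resize(im[150:280,150:340],None,fx=4,fy=4),'t9')
"
```

```text
position: [0.52, 0.4189, 0.2193]
scene fin -0.08 [-0.0728 -0.0849] 85 ((-73.74366760253906, -83.3721923828125), (32.523277282714844, 15.499879837036133), 1.8919761180877686)
scene fin 0 [-0.0653 -0.0007] 70 ((-65.81205749511719, 0.04565715789794922), (15.012307167053223, 30.899259567260742), 87.49869537353516)
top fin -0.08 [-0.077  -0.0838] 55 ((-76.86822509765625, -84.00230407714844), (31.967479705810547, 13.654541015625), 4.513403415679932)
top fin 0 [-0.0664  0.0003] 57 ((-66.49059295654297, 0.7383589744567871), (13.83504867553711, 30.29791259765625), 87.80375671386719)
```

View pics/t9.png

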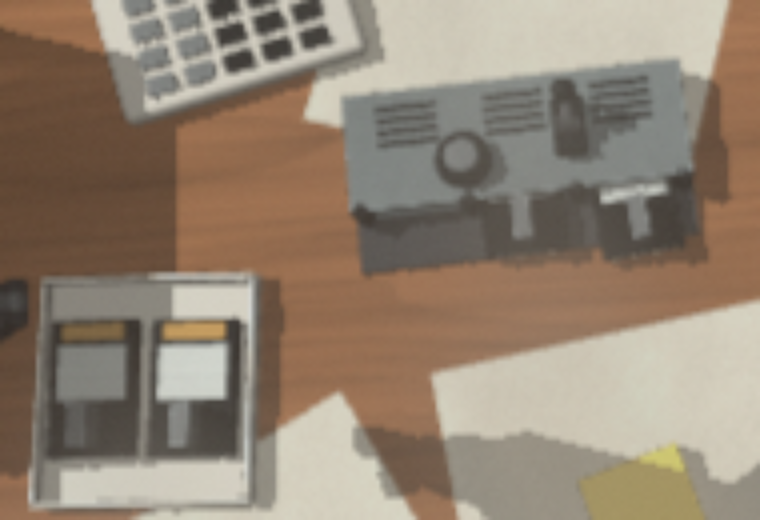

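The top view shows bay 1's sled skewed about 3° within its play: fin at (638,215), y ≈ -84 mm. I'll regrip it, straighten it and press it home again.

```bash
python3 -m inch '[[0,-6,0,0,-0.2],[0,-6,0,0,-0.2],[0,-6,0,0,-0.2],[0,-6,0,0,-0.2],[0,-6,0,0,-0.2],[0,-6,0,0,-0.2],[-3,-3,0,0,-0.2],[0,0,0,0,-0.2]]'|grep pos; python3 -c "
from h import *
dplan(-.073,-.0837,.041)"
```

```text
position: [0.5716, 0.0269, 0.2203]
t 55.77 pos [0.5716 0.0269 0.2203] yaw -177.4 F [-0.93 -0.11  0.71] gap 0.404 gf 0.0
  shift cm -3.16 -0.71 17.93 turn -0.4
```

```bash
g(){ grep -E 'pos|ft|rot'; }; python3 -m inch '[[-3.1,-0.7,3,-0.4,-0.2],[0,0,5,0,-0.2],[0,0,5,0,-0.2],[0,0,0,0,-0.2],[0,0,0,0,-0.2]]'|g; python3 -c "
from h import *
dplan(-.073,-.0837,.041)"; python3 -m inch '[[0,0,2.5,0,-0.2],[0,0,2.3,0,-0.2],[0,0,0,0,-0.2],[0,0,0,0,-1],[0,0,0,0,-1],[0,0,0,0,-1],[0,0,0,0,-1],[0,0,0,0,-1]]' 30; python3 -c "
from h import *
print(bot.state()['torque']);dplan(-.073,-.08,.041)"
```

```text
position: [0.6025, 0.0264, 0.0914]
eef_rot: [180.0, 0.1, -176.6]
ft_force: [0.5, -0.5, -0.1]
t 56.40 pos [0.6025 0.0264 0.0914] yaw -176.6 F [ 0.49 -0.5  -0.07] gap 0.400 gf 0.0
  shift cm -0.07 -0.52 5.04 turn 0.4
time: 57.4
position: [0.6033, 0.0257, 0.0439]
eef_rot: [-180.0, 0.2, -176.6]
ft_force: [-1.2, -1.4, 7.5]
finger_gap: 0.152
grasp_force: 30.3
[-0.46331671  0.2973573  -0.08917205]
t 57.40 pos [0.6033 0.0257 0.0439] yaw -176.6 F [-1.17 -1.41  7.54] gap 0.152 gf 30.3
  shift cm 0.01 -0.07 0.29 turn 0.4
```

```bash
g(){ grep -E 'pos|ft|rot'; }; python3 -m inch '[[-0.2,0,-0.1,0.4,-1],[0,0,0,0,-1]]'|g;python3 -m inch '[[-0.2,0,0,0,-1],[0,0,0,0,-1]]'|g;python3 -m inch '[[-0.2,0,0,0,-1],[0,0,0,0,-1]]'|g;python3 -m inch '[[-0.2,0,0,0,-1],[0,0,0,0,-1]]'|g
```

```text
position: [0.6037, 0.0258, 0.0439]
eef_rot: [-180.0, -0.0, -177.0]
ft_force: [-5.2, -2.1, 8.9]
position: [0.6037, 0.0258, 0.0439]
eef_rot: [180.0, -0.2, -177.0]
ft_force: [-11.0, -1.9, 15.8]
position: [0.6047, 0.0258, 0.0439]
eef_rot: [179.9, -0.4, -177.0]
ft_force: [-13.6, -2.9, 20.3]
position: [0.6049, 0.0258, 0.0437]
eef_rot: [179.9, -0.6, -177.1]
ft_force: [-19.6, -1.5, 25.0]
```

```bash
g(){ grep -E 'pos|ft|rot'; }; python3 -m inch '[[0.4,0,-0.2,0,-1],[0,0,0,0,-0.7],[0,0,0,0,-0.4],[0,0,0,0,-0.4],[0,0,-3,0,-0.4],[0,0,-5,0,-0.4],[0,0,-5,0,-0.4],[0,0,-5,0,-0.4]]'|g; python3 -m inch '[[0,6,0,0,-1],[0,6,0,0,-1],[0,6,0,0,-1],[0,6,0,0,-1],[0,6,0,0,-1],[0,6,0,0,-1],[0,0,0,0,-1],[0,0,0,0,-1]]'|g; python3 -c "
from h import *
for n in('scene','top'):
    im,d,_=grab(n); P=cloud(d,imaging.get_calibration(n));D=ddock(P)
    for y in(-.08,0):
        b=(abs(D[...,1]-y)<.025)&(D[...,0]<-.05)&(D[...,0]>-.13)&(P[...,2]>.036)&(P[...,2]<.055); print(n,'fin',y,D[b].mean(0).round(4),b.sum(),cv2.minAreaRect(D[b].astype(np.float32)*1000))
parts('scene');dplan(-.016,.0387,.08)"
```

```text
position: [0.6062, 0.0273, 0.2265]
eef_rot: [180.0, 0.1, -176.9]
ft_force: [-0.4, 0.4, -0.3]
position: [0.5868, 0.3862, 0.2245]
eef_rot: [-180.0, 0.0, -176.9]
ft_force: [1.0, -0.9, 0.0]
scene fin -0.08 [-0.0715 -0.0796] 83 ((-73.09092712402344, -78.64110565185547), (32.820613861083984, 14.611351013183594), 0.397847443819046)
scene fin 0 [-0.0656 -0.0004] 69 ((-65.9592056274414, 0.7388038635253906), (15.361515045166016, 31.212942123413086), 89.18399047851562)
top fin -0.08 [-0.0758 -0.0792] 55 ((-74.7286376953125, -78.94023895263672), (31.67620849609375, 13.666196823120117), 0.2935892641544342)
top fin 0 [-0.0667  0.0005] 57 ((-66.39317321777344, 0.544468879699707), (32.19770050048828, 14.105734825134277), 2.573213577270508)
scene ball dock [ 0.0189 -0.0425] z 0.0804 0.0876 44
scene btn dock [-0.0136  0.0386] z 0.0552 71 [-0.0282  0.0274] [0.0044 0.0517]
t 60.55 pos [0.5876 0.3842 0.225 ] yaw -177.1 F [0.72 0.34 0.05] gap 0.002 gf 0.0
  shift cm -5.44 -24.07 14.50 turn -0.1
```

Bay 1 is now straight and home. To respect the asked order I'll cycle the lever and press the button again, now that the sorting is final.

```bash
python3 -m inch '[[-2,-6,0,0,-1],[-2,-6,0,0,-1],[-2,-6,0,0,-1],[-2,-6,0,0,-1],[-2,-5,0,0,-1],[-2.5,-2.5,0,0,-1],[0,0,0,0,-1],[0,0,0,0,-1]]'|grep pos; python3 -c "
from h import *
dplan(.048,-.041,.078)"
```

```text
position: [0.7266, 0.0811, 0.2245]
t 61.55 pos [0.7266 0.0811 0.2245] yaw -177.0 F [ 1.3   0.55 -0.25] gap 0.001 gf 0.0
  shift cm 0.51 -1.06 14.65 turn 0.0
```

```bash
g(){ grep -E 'pos|ft'; }; python3 -m inch '[[0.3,-1,4,0,-1],[0,0,5,0,-1],[0,0,4,0,-1],[0,0,1.6,0,-1],[0,0,0,0,-1],[0,0,0,0,-1]]'|g; python3 -m inch '[[0.6,0,0,0,-1],[0.4,0,0,0,-1],[0,0,0,0,-1]]'|g; python3 -m inch '[[0.4,0,0,0,-1],[0.4,0,0,0,-1],[0,0,0,0,-1]]'|g;  python3 -m inch '[[0.4,0,0,0,-1],[0.4,0,0,0,-1],[0,0,0,0,-1]]'|g;python3 -m inch '[[0.4,0,0,0,-1],[0.4,0,0,0,-1],[0,0,0,0,-1]]'|g;python3 -c "
from h import *
dplan(.003,-.041,.078)"
```

```text
position: [0.726, 0.0712, 0.0808]
ft_force: [0.2, -0.4, 0.6]
position: [0.7144, 0.0704, 0.0791]
ft_force: [0.5, -0.8, -0.3]
position: [0.708, 0.07, 0.0797]
ft_force: [3.9, -0.7, 2.7]
position: [0.6981, 0.0694, 0.0784]
ft_force: [3.1, -0.1, 1.5]
position: [0.6896, 0.0691, 0.0781]
ft_force: [0.8, 0.1, 1.0]
t 63.80 pos [0.6896 0.0691 0.0781] yaw -177.0 F [0.83 0.06 1.03] gap 0.001 gf 0.3
  shift cm 1.25 -0.05 0.01 turn 0.0
```

```bash
g(){ grep -E 'pos|ft'; }; python3 -m inch '[[0.4,0,0,0,-1],[0.4,0,0,0,-1],[0.3,0,0,0,-1],[0,0,0,0,-1]]'|g; python3 -m inch '[[-0.6,0,0,0,-1],[0,0,-4,0,-1],[0,0,-2,0,-1],[3,0,0,0,-1],[3.2,0,0,0,-1],[0,0,0,0,-1],[0,0,0,0,-1]]'|g; python3 -c "
from h import *
parts('scene');dplan(-.055,-.041,.078)"
```

```text
position: [0.6789, 0.0685, 0.0782]
ft_force: [0.0, 0.0, 0.2]
position: [0.6246, 0.0658, 0.1389]
ft_force: [1.0, -1.2, 0.1]
scene ball dock [-0.0119 -0.0425] z 0.0802 0.0881 46
scene btn dock [-0.0143  0.0384] z 0.0546 70 [-0.0277  0.0268] [-0.0031  0.0523]
t 65.22 pos [0.6248 0.0657 0.1388] yaw -177.0 F [-0.07 -0.69  0.41] gap 0.001 gf 0.0
  shift cm 0.56 -0.06 6.08 turn 0.0
```

```bash
g(){ grep -E 'pos|ft'; }; python3 -m inch '[[0.5,0,1,0,-1],[0,0,3,0,-1],[0,0,2.1,0,-1],[0,0,0,0,-1]]'|g; python3 -m inch '[[-0.8,0,0,0,-1],[-0.8,0,0,0,-1],[-0.4,0,0,0,-1],[-0.4,0,0,0,-1],[-0.4,0,0,0,-1],[-0.4,0,0,0,-1],[-0.4,0,0,0,-1],[-0.4,0,0,0,-1]]'|g;  python3 -m inch '[[-0.4,0,0,0,-1],[-0.4,0,0,0,-1],[0,0,0,0,-1]]'|g;python3 -m inch '[[-0.3,0,0,0,-1],[0,0,0,0,-1]]'|g;python3 -c "
from h import *
dplan(-.003,-.041,.078)"
```

```text
position: [0.6174, 0.065, 0.0754]
ft_force: [1.0, -0.1, -0.2]
position: [0.6592, 0.0674, 0.0776]
ft_force: [-2.5, -0.1, 1.7]
position: [0.6672, 0.0678, 0.0774]
ft_force: [-0.7, 0.5, -0.5]
position: [0.6694, 0.068, 0.0773]
ft_force: [-3.0, -0.6, 0.4]
t 67.35 pos [0.6694 0.068  0.0773] yaw -177.0 F [-3.01 -0.57  0.45] gap 0.001 gf 0.9
  shift cm -0.17 -0.05 -0.07 turn 0.0
```

```bash
g(){ grep -E 'pos|ft'; }; python3 -m inch '[[-0.3,0,0,0,-1],[0,0,0,0,-1]]'|g;python3 -m inch '[[-0.3,0,0,0,-1],[0,0,0,0,-1]]'|g;python3 -m inch '[[-0.3,0,0,0,-1],[0,0,0,0,-1]]'|g; python3 -m inch '[[1.5,0,0,0,-1],[0.5,0,-4,0,-1],[0,0,-3,0,-1],[0,3.9,0,0,-1],[0,3.9,0,0,-1],[0,0,3,0,-1],[0,0,0,0,-1],[0,0,0,0,-1]]'|g; python3 -c "
from h import *
parts('scene');dplan(-.016,.0387,.070)"
```

```text
position: [0.6704, 0.068, 0.077]
ft_force: [-9.1, -0.6, 3.6]
position: [0.6708, 0.068, 0.0767]
ft_force: [-16.4, 0.3, 10.0]
position: [0.6713, 0.068, 0.0766]
ft_force: [-25.7, -0.7, 16.9]
position: [0.6556, 0.1442, 0.1186]
ft_force: [-0.5, 0.1, 0.3]
scene ball dock [ 0.0188 -0.0424] z 0.0802 0.0863 44
scene btn dock [-0.0139  0.0376] z 0.0547 78 [-0.0313  0.0186] [0.0044 0.0521]
t 69.15 pos [0.6558 0.1442 0.1189] yaw -177.1 F [ 0.44 -0.2   0.42] gap -0.001 gf 0.0
  shift cm 0.17 0.24 4.89 turn -0.1
```

```bash
g(){ grep -E 'pos|ft'; }; python3 -m inch '[[0.1,0.2,2.5,0,-1],[0,0,1.5,0,-1],[0,0,0.8,0,-1],[0,0,0,0,-1]]'|g; python3 -m inch '[[0,0,0.3,0,-1],[0,0,0,0,-1]]'|g; python3 -m inch '[[0,0,0.3,0,-1],[0,0,0,0,-1]]'|g; python3 -m inch '[[0,0,0.3,0,-1],[0,0,0,0,-1]]'|g;python3 -m inch '[[0,0,0.1,0,-1],[0,0,0,0,-1]]'|g; python3 -m inch '[[0,0,-2,0,-1],[0,0,-5,0,-1],[0,0,-5,0,-1],[6,0,0,0,-1],[6,0,-3,0,-1],[0,6,0,0,-1],[0,6,0,0,-1],[0,6,0,0,-1]]'|g;python3 -m inch '[[0,6,0,0,-1],[0,4,0,0,-1],[0,0,0,0,-1],[0,0,0,0,-1]]'|g; python3 -c "
from h import *
for n in('scene','top'):
    im,d,_=grab(n); P=cloud(d,imaging.get_calibration(n));D=ddock(P); parts(n)
    for y in(-.08,0):
        b=(abs(D[...,1]-y)<.025)&(D[...,0]<-.05)&(D[...,0]>-.13)&(P[...,2]>.036)&(P[...,2]<.055); print(n,'fin',y,D[b].mean(0).round(4),b.sum(),cv2.minAreaRect(D[b].astype(np.float32)*1000))
save(im[80:350,60:500],'t10')"
```

```text
position: [0.6537, 0.1468, 0.0695]
ft_force: [-0.4, 0.2, 0.3]
position: [0.6542, 0.147, 0.0673]
ft_force: [0.7, -0.6, 2.2]
position: [0.6542, 0.1471, 0.0641]
ft_force: [1.3, -0.8, 3.7]
position: [0.6543, 0.147, 0.0625]
ft_force: [-2.4, -0.7, 16.5]
position: [0.6543, 0.147, 0.0624]
ft_force: [-6.0, -2.0, 21.4]
position: [0.5272, 0.3228, 0.2078]
ft_force: [1.5, 0.1, -0.0]
position: [0.5227, 0.4197, 0.2071]
ft_force: [0.7, -0.6, 0.3]
scene ball dock [ 0.0189 -0.0425] z 0.0803 0.087 44
scene btn dock [-0.0139  0.0392] z 0.0542 76 [-0.0326  0.0274] [0.0057 0.055 ]
scene fin -0.08 [-0.0714 -0.0799] 88 ((-72.36494445800781, -78.5491943359375), (15.545713424682617, 33.76303482055664), 89.46422576904297)
scene fin 0 [-0.0652 -0.0008] 70 ((-65.73932647705078, 0.7065925598144531), (16.316240310668945, 31.49213981628418), 85.8987045288086)
top ball dock [ 0.0137 -0.0407] z 0.0794 0.0838 30
top btn dock [-0.0179  0.039 ] z 0.0525 56 [-0.03    0.0286] [-0.0057  0.05  ]
top fin -0.08 [-0.0759 -0.0792] 55 ((-74.9305419921875, -78.94241333007812), (31.728317260742188, 13.669624328613281), 0.26117876172065735)
top fin 0 [-0.0671  0.0007] 57 ((-66.90911865234375, 0.5255722999572754), (31.315093994140625, 13.845314979553223), 2.1345927715301514)
```

View pics/t10.png

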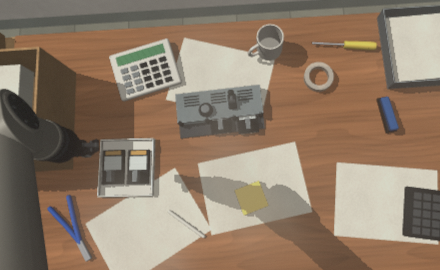

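The final view shows both empties in the tray at (125,165), both loaded sleds straight in the dock at (220,125), the lever back, the button up and the stapler untouched.

```bash
python3 -c "
from h import *
print(bot.close_job())"
```

```text
the job is handed in; nothing more can be done
None
```

I handed the job in: four sleds were present, and the two loaded ones are home in bays 1 and 2 and the two empties flat in the tray. The bay 1 sled turned out skewed after the first lever swing and button press, so I straightened it, swung the lever back out and over again, and pressed the button fully down and released it a second time; the stapler was not moved.

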